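Stow the kit tray over the sill of the deck

TASK

Put the kit tray away: first pick up the stray channel bracket lying in the empty bay of the stowage deck and lay it in the tray that stands on the bench. Do not carry the tray: slide it in line with the empty bay, tip its front edge up over the deck's sill, let go of it while its rear edge still stands on the bench, then push it in from behind until it sits level and fully home against the back stop with the bracket in it. Leave the tray in the other bay and everything else on the bench where it is.

Things in the scene. Friction and masses are not known exactly. Their poses are not given: they have to be found in the camera images.
- sill (a point): Fixed stowage deck, an 18 mm high white board 296 wide by 212 deep. Point: middle of its front top edge, the sill (aluminium nosing, a plain 18 mm step up from the bench). x = push-in direction, level; y = left looking along x; z up. Aluminium fences 16 wide, 20 high above the deck, centred at y = -140, 0, +140 mm, run from x = 12 to 172 mm; back stop, a 40 x 40 profile, from x = 172 to 212 mm.
- bay_left (a point): Left-hand bay of the deck, 124 mm wide between its fences. Point on the deck's top face (18 mm above the bench) where the centre of the underside of a tray fully home lies: 90 mm behind the front edge of the sill, 82 mm before the back stop, on the bay's centre line (70 mm left of the middle fence). Axes as sill.
- bay_right (a point): The same point of the right-hand bay, 140 mm from bay_left along -y, same axes. One bay holds the stowed full tray, the other is empty but for the stray bracket; which is which varies.
- tray_mid (a point): Kit tray to stow: loose open plywood tray on the bench, 164 long (x), 110 wide (y), 60 mm high, walls 9 mm, floor 8 mm thick, 0.6 to 0.85 kg. Point: its centre, 30 mm above its underside. x points to its front wall, which looks roughly towards the deck. Steel plates fixed in it stand to 38 mm above the underside along the rear wall, x = -73 to -46 mm; the rest of its floor is free.
- tray_front (a point): Middle of the tray's lower front edge (82 mm ahead of its centre, at the underside); axes as the tray.
- tray_rear (a point): Middle of the tray's lower rear edge (82 mm behind its centre, at the underside); axes as the tray. The tray balances about 5 mm behind its centre (bracket laid in): once that is past the sill it can drop level by itself, but a hard push on its rear wall holds it tilted by friction, so ease off or push slightly upwards there.
- bracket_mid (a point): Stray bracket: loose galvanised U-channel, 70 long (x) by 40 wide (y) by 38 mm high, 4 mm sheet, open side up, 0.12 kg, lying in the empty bay. Point at its centre, 19 mm above its underside.
- stowed_mid (a point): A second, full plywood tray of the same size already home in the other bay (its brackets are part of it); to be left alone. Point at its centre, 30 mm above its underside; axes as the tray.
- tin: Bystander: steel tin, 72 mm across, 75 high, standing on the bench beside the tray. Origin at the centre of its underside.
- bottle: Bystander: clear bottle, 64 mm across, 200 high. Origin at the centre of its underside.
- tape: Bystander: roll of paper tape lying flat, 100 mm across, 25 high. Origin at the centre of its underside.
- offcut: Bystander: aluminium profile offcut 180 x 40 x 20 mm, lying along its x. Origin at the centre of its underside.
- screwdriver: Bystander: screwdriver 190 mm long lying along its x. Origin under its middle.
- carton: Bystander: small open cardboard carton 150 x 110 x 85 mm with one raised flap. Origin at the centre of its underside.
There are look-alikes about, which are no part of the job. There is more than one size of the part that bears bracket_mid; the job needs the smaller.

How it is judged (in metres and radians):
On the way, in this order (a step that is already met when the one before it is completed fails the run):
1. the stray bracket lies in the tray, let go, with the tray still standing on the bench (x of bracket_mid in the frame of tray_mid between -0.068 and 0.068 m and y of bracket_mid in the frame of tray_mid between -0.042 and 0.042 m and z of bracket_mid in the frame of tray_mid between -0.02 and 0.03 m and contact force between the fingers and bracket below 0.1 N and height (world z) of tray_front below 0.01 m and linear speed of bracket below 0.05 m/s), for 0.2 s.
2. the tray leans over the sill, its front edge in the mouth of the empty bay, its rear edge on the bench, let go (((x of tray_front in the frame of bay_left between -0.08 and 0.02 m and y of tray_front in the frame of bay_left between -0.022 and 0.022 m) or (x of tray_front in the frame of bay_right between -0.08 and 0.02 m and y of tray_front in the frame of bay_right between -0.022 and 0.022 m)) and height (world z) of tray_front above 0.015 m and height (world z) of tray_rear below 0.01 m and angle between tray_mid's own z axis and vertical above 0.08 rad and contact force between the fingers and tray below 0.1 N), for 0.2 s.
At the end, for the whole second after the job is handed in: The tray sits level in the empty bay, front wall within 8 mm of the back stop, released and at rest, with the bracket in it (bracket's centre below the tray's rim); the stowed tray and the bystanders are where they were (((x of tray_mid in the frame of bay_left between -0.008 and 0.004 m and y of tray_mid in the frame of bay_left between -0.012 and 0.012 m and z of tray_mid in the frame of bay_left between 0.026 and 0.034 m) or (x of tray_mid in the frame of bay_right between -0.008 and 0.004 m and y of tray_mid in the frame of bay_right between -0.012 and 0.012 m and z of tray_mid in the frame of bay_right between 0.026 and 0.034 m)) and angle between tray_mid's own z axis and vertical below 0.05 rad and angle between the x axis of tray_mid and the x axis of bay_left, either way round below 0.1 rad and linear speed of tray below 0.02 m/s and contact force between the fingers and tray below 0.1 N and x of bracket_mid in the frame of tray_mid between -0.068 and 0.068 m and y of bracket_mid in the frame of tray_mid between -0.042 and 0.042 m and z of bracket_mid in the frame of tray_mid between -0.02 and 0.03 m and contact force between the fingers and bracket below 0.1 N); the robot touches nothing.
It fails at once if the tray is carried: its rear edge raised more than 45 mm above the bench (home on the deck it is 18 mm) (height (world z) of tray_rear above 0.045 m).
It fails at once if the tray is tipped more than about 25 degrees (angle between tray_mid's own z axis and vertical above 0.45 rad).
It fails at once if the tray is hauled in by its front or sides instead of pushed from behind (the fingers bear on it anywhere but at its rear end when it is within 50 mm of home) (((x of tray_mid in the frame of bay_left between -0.05 and 0.02 m and y of tray_mid in the frame of bay_left between -0.03 and 0.03 m) or (x of tray_mid in the frame of bay_right between -0.05 and 0.02 m and y of tray_mid in the frame of bay_right between -0.03 and 0.03 m)) and contact force between the fingers and tray above 1 N and x of the grasp point in the frame of tray_mid above -0.06 m).
It fails at once if the stowed tray is shifted more than 15 mm (distance of stowed_mid from where it was at the start of the episode above 0.015 m).
It fails at once if a bystander on the bench is shifted more than 20 mm (distance of any of tin, bottle, tape, offcut, screwdriver, carton from where it was at the start of the episode above 0.02 m).
It also fails if it takes over 66 s, if anything falls off the work surface, if the arm or the gripper's body presses on something with over 40 N, if the wrist force passes 120 N, or if a joint passes its speed limit or range.

ROBOT

A 7-joint arm with a two-finger parallel gripper is mounted at the origin on the work surface. World frame = base frame: x ahead of the robot, y to its left, z up, the work surface at z = 0. Lengths are in m, angles in degrees, forces in N, time in s.
With the tool pointing down it reaches from about 0.4 to 0.85 m from the base axis. Payload 10.4 kg.
Tool frame: the origin (TCP) lies on the centre line of the jaws, within the pads' length; the fingertips stand 17 mm ahead of it and the grasp point (between the pads) lies 2 mm behind it; z points along the fingers, x is the direction in which the jaws open and shut, and the axes are right-handed (so a half turn about z gives the same grasp; the last joint's range is limited). The gripper opens to 85 mm and grips with 20 to 120 N. Pads are 22 mm wide; open, the fingers measure 114 mm over their backs; the gripper's body (76 mm by 85 mm) begins 54 mm behind the grasp point. The pads swing forward as they close: fully open they stand 13 mm farther back than shut.
Start: joints at [-66.841, 19.034, -3.707, 83.658, 1.238, 77.344, -5.071], TCP at [0.259, 0.569, 0.221] pointing down, gripper open.
Joint ranges: [-148.97, 148.97], [-28.65, 121.19], [-84.17, 76.75], [9.2, 138.47], [-72.65, 252.65], [3.7, 117.97], [-149.18, 149.18]. Speed limits (degrees/s): [127.2, 127.2, 159.86, 159.86, 180, 180, 180].

INTERFACE

Orientations are given as [roll, pitch, yaw] about the fixed x, y, z axes, in that order (R = Rz(yaw) Ry(pitch) Rx(roll)).
In Python, from cell import manip, vision gives the robot as it stands.
- The arm moves only by the shell command python3 -m handwheel 'ROWS' [FORCE]. ROWS is a JSON object of lists of equal length, an entry for each row: "translation": the shift along the tool's x, y, z in cm, a list of three; "turn": the turn, a rotation vector about the tool's x, y, z in rad, a list of three; "claw": the finger opening in cm, from 0 to 8.54. In form: {"translation": [[dx, dy, dz], ...], "turn": [[wx, wy, wz], ...], "claw": [claw, ...]}. A call has 1 to 8 rows; each row shifts and turns the commanded pose from where the row before left it, along the tool's axes as they then stand; what a row does not reach is not made up. A row lasts 1/8 s, in which the tool goes at most 62.5 mm and 10.7 degrees, less where a joint would pass 70% of its speed; a pose out of reach is approached as far as the arm can. A call is refused whole if a number of a shift passes 6.25 or a number of a turn 0.188, either way. A call with a gripper value outside its range is refused whole. The fingers move at their own pace and stop on an object; FORCE is the grip in N (left out, the last holds). Time passes only in rows, so rows that do not move let the fingers close. It gives the time, the measured TCP pose, the force and the opening at its end, in the units of the state.
- manip.get_obs(): the state, without advancing time (a new reading comes with each control period).
- vision.grab_frame(name): name is "scene" or "top" or "wrist"; returns a dict with "image" (400x640x3 uint8, blue, green, red), "camera_matrix" (3x3 intrinsics, pixels), "k1" (the pictures are not rectified: a ray, as slopes to the right and down, at radius r is drawn at 1 + k1 r^2 times it, then the intrinsics apply), "R" (3x3) and "t" (3): a world point X has camera coordinates R X + t; the wrist camera has in their place "mount" (4x4, takes a point from camera to tool coordinates, whose origin is the TCP and whose axes are the tool frame's). Camera axes: x right, y down, z forward; pixel columns grow to the right and rows downward; lengths in m; the calibration is good to about 2 mm. A picture is of the moment at which its call begins: read the wrist's pose just before it. There is no depth.
- manip.sign_off(): hands the job in, once; it reports no verdict.
The state is a dict: "time": time; "joint_positions": joint angles; "qvel": joint speeds; "tau": joint torques, N m; "tool_pos": TCP position; "tcp_rot": TCP orientation; "wrist_force": force on the tool from outside, world axes, zero at the start; "ft_torque": the same for the moment, N m; "opening": finger opening in m.
Only numpy, scipy, OpenCV 4.12 (cv2) and the standard library are available. Lean on these libraries where they do the work, as an engineer would, in place of code of your own. Each camera call takes 0.05 s, during which the arm holds its last target.

## Working session

There is one attempt and no reset: what is moved stays moved. The work goes in short steps, Python scripts to look and compute and a shell command to move; the robot and the scene stay as the last step left them, time stands still between calls to the robot, and variables do not carry over. Pictures are saved under pics/ and viewed, and the job is handed in when it is done.

```bash
ls; mkdir -p pics
python3 - <<'E'
from cell import manip, vision
import cv2
o=manip.get_obs();print({k:o[k] for k in('time','tool_pos','tcp_rot','wrist_force','opening')})
for n in('scene','top'):
    f=vision.grab_frame(n);cv2.imwrite(f'pics/{n}0.png',f['image']);print(n,f['camera_matrix'],f['k1'],f['R'],f['t'])
E
```

```text
pics
{'time': 0.0, 'tool_pos': array([0.25854633, 0.56856765, 0.21969699]), 'tcp_rot': array([1.79994340e+02, 8.41018506e-02, 6.55479405e+01]), 'wrist_force': array([ 0.22941379,  0.10636932, -0.92007798]), 'opening': 0.0854127279286934}
scene [[518.90900419   0.         317.14352901]
 [  0.         518.90900419 191.94064966]
 [  0.           0.           1.        ]] -0.07528480450607447 [[ 0.43844331  0.89861757  0.01593528]
 [ 0.48839521 -0.22333333 -0.84355933]
 [-0.75447835  0.37763566 -0.53679952]] [-0.16576592 -0.21402309  2.161098  ]
top [[519.65395223   0.         325.8778656 ]
 [  0.         519.65395223 203.35957463]
 [  0.           0.           1.        ]] 0.03800918261810274 [[-0.0204314  -0.99968746 -0.01440614]
 [-0.98403404  0.02265542 -0.17653257]
 [ 0.17680378  0.01056932 -0.98418937]] [-0.06532907  0.55752078  1.37030927]
```

View pics/scene0.png

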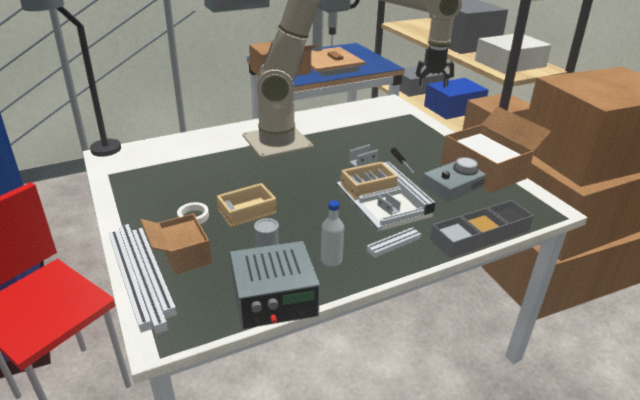

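View pics/top0.png

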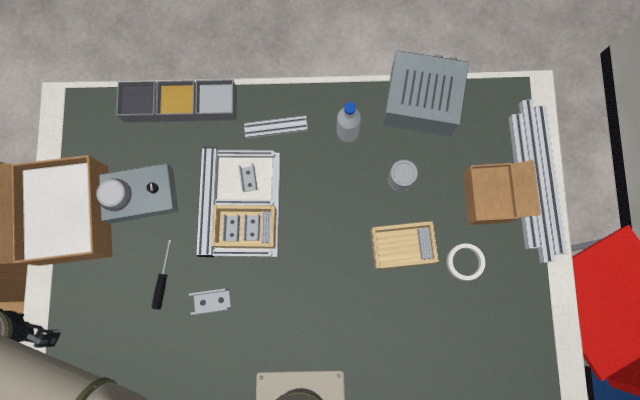

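```bash
cat > h.py <<'E'
import numpy as np, cv2
from cell import manip, vision
from scipy.spatial.transform import Rotation as Ro
def cam(f):
    K=np.array(f['camera_matrix']);k=f['k1']
    if 'mount' in f:
        o=f['obs'];M=np.array(f['mount']);Rt=Ro.from_euler('xyz',o['tcp_rot'],degrees=True).as_matrix()
        Rc=Rt@M[:3,:3];c=Rt@M[:3,3]+o['tool_pos'];return K,k,Rc.T,-Rc.T@c
    return K,k,np.array(f['R']),np.array(f['t'])
def proj(f,X):
    K,k,R,t=cam(f);p=np.atleast_2d(X)@R.T+t;s=p[:,:2]/p[:,2:];s=s*(1+k*(s**2).sum(1,keepdims=True))
    return s@K[:2,:2].T+K[:2,2]
def unproj(f,uv,z):
    K,k,R,t=cam(f);d=(np.atleast_2d(uv).astype(float)-K[:2,2])/np.array([K[0,0],K[1,1]])
    s=d.copy()
    for _ in range(20): s=d/(1+k*(s**2).sum(1,keepdims=True))
    r=np.c_[s,np.ones(len(s))]@R;c=-R.T@t
    return c+r*((z-c[2])/r[:,2])[:,None]
def grab(n):
    o=manip.get_obs();f=vision.grab_frame(n);f['obs']=o;return f
def crop(f,u0,v0,u1,v1,s,name,pts=None):
    im=cv2.resize(f['image'][v0:v1,u0:u1],None,fx=s,fy=s,interpolation=cv2.INTER_CUBIC)
    if pts is not None:
        for q in np.atleast_2d(pts): cv2.circle(im,(int((q[0]-u0+.5)*s),int((q[1]-v0+.5)*s)),2,(0,0,255),-1)
    cv2.imwrite('pics/'+name,im)
E
python3 - <<'E'
from h import *
f=grab('top')
crop(f,185,140,295,265,6,'c1.png'); crop(f,360,150,500,290,5,'c2.png')
crop(f,180,280,240,320,6,'c3.png')
E
```

```text
(no output)
```

View pics/c1.png

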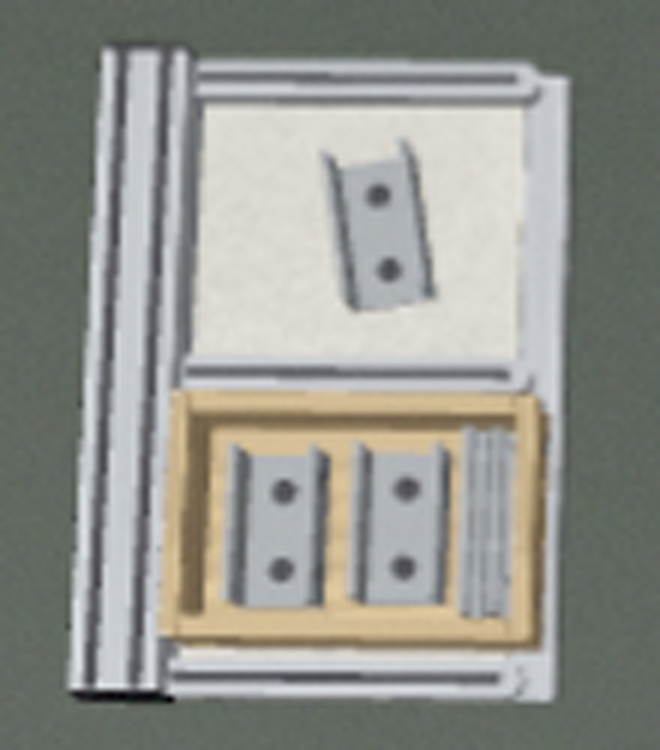

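View pics/c2.png

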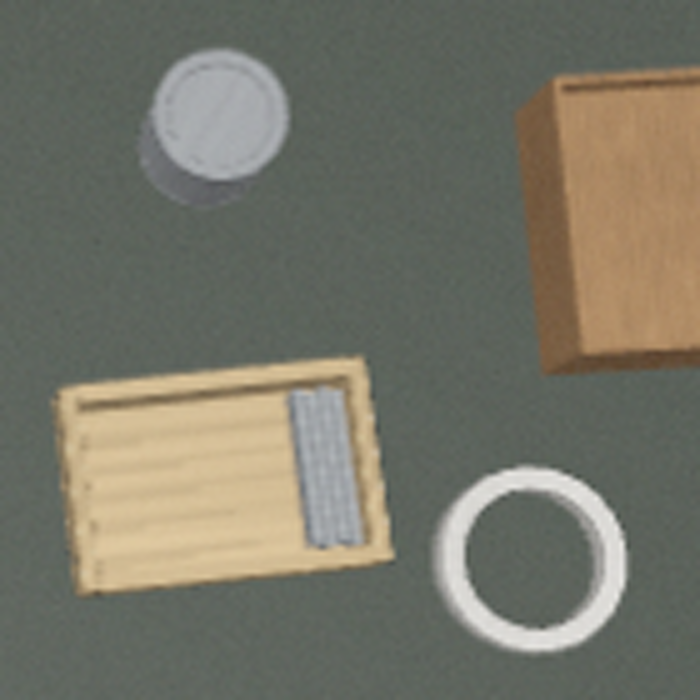

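View pics/c3.png

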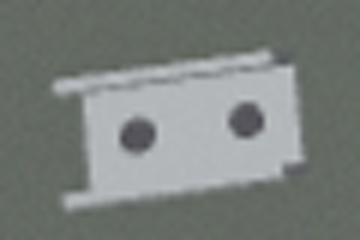

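```bash
cat > fit.py <<'E'
from h import *
from scipy.optimize import least_squares
def fit(f,mdl,uv,z0,x0):
    mdl=np.array(mdl,float)/1000
    def W(p):
        c,s=np.cos(p[2]),np.sin(p[2]);X=mdl.copy();X[:,0]=p[0]+c*mdl[:,0]-s*mdl[:,1];X[:,1]=p[1]+s*mdl[:,0]+c*mdl[:,1];X[:,2]+=z0;return X
    r=least_squares(lambda p:(proj(f,W(p))-uv).ravel(),x0);return r.x,np.abs(r.fun).reshape(-1,2).round(1).tolist(),W
E
python3 - <<'E'
from fit import *
f=grab('top')
c1=lambda L:np.array([185,140])+np.array(L)/6-.5
c2=lambda L:np.array([360,150])+np.array(L)/5-.5
p,r,_=fit(f,[(0,-148,0),(0,148,0),(212,-148,40),(212,148,40)],c1([(569,76),(553,700),(104,48),(70,690)]),.018,[.5,.1,1.57]);print('deck',p[:2],np.degrees(p[2]),r)
D=p
p,r,_=fit(f,[(82,-55,60),(-82,-55,60),(-82,55,60),(82,55,60)],c2([(58,388),(363,357),(394,558),(80,596)]),0,[.4,-.2,1.57]);print('tray',p[:2],np.degrees(p[2]),r);T=p
def fr(P,x,y):
    c,s=np.cos(P[2]),np.sin(P[2]);return np.array([P[0]+c*x-s*y,P[1]+s*x+c*y])
print('bayR',fr(D,.09,-.07),'bayL',fr(D,.09,.07))
b=unproj(f,c1([(378,195),(390,270),(384,232)]),.022);print('brk holes',b, np.degrees(np.arctan2(*(b[1]-b[0])[1::-1])))
fl=unproj(f,c1([(325,152),(350,308),(405,140),(435,298)]),.056);print(fl,fl.mean(0))
print('tin',unproj(f,c2([(222,115)]),.075),'tape',unproj(f,c2([(532,558)]),.025))
w=grab('wrist');cv2.imwrite('pics/w0.png',w['image'])
E
```

```text
deck [0.56513183 0.05591572] 88.28099253927513 [[0.3, 0.2], [0.2, 0.1], [0.2, 0.0], [0.3, 0.1]]
tray [ 0.43845183 -0.28388488] 94.99701681258783 [[0.1, 0.2], [0.2, 0.3], [0.4, 0.5], [0.7, 0.4]]
bayR [0.63780013 0.14377536] bayL [0.49786314 0.14797506]
brk holes [[0.65570659 0.14190597 0.022     ]
 [0.61953948 0.13608638 0.022     ]
 [0.63782501 0.13899246 0.022     ]] -170.85899280952876
[[0.66820159 0.16079064 0.056     ]
 [0.59474239 0.1487676  0.056     ]
 [0.6730292  0.12402998 0.056     ]
 [0.59849942 0.11004252 0.056     ]] [0.63361815 0.13590768 0.056     ]
tin [[ 0.63113859 -0.29013946  0.075     ]] tape [[ 0.39291349 -0.45267607  0.025     ]]
```

```bash
cat > to.py <<'E'
import sys
from h import *
# to.py x y z yaw [pitchlean deg about tool y] : prints shift (cm, current tool axes) and turn vec
def go(x,y,z,yaw=None,lean=0):
    o=manip.get_obs();R=Ro.from_euler('xyz',o['tcp_rot'],degrees=True)
    d=R.inv().apply(np.array([x,y,z])-o['tool_pos'])*100
    print('t',o['time'],'pos',o['tool_pos'].round(4),'rot',o['tcp_rot'].round(2),'F',o['wrist_force'].round(1),'open',round(o['opening'],4))
    print('shift cm',d.round(2))
    if yaw is not None:
        T=Ro.from_euler('xyz',[180,0,yaw],degrees=True)*Ro.from_euler('y',lean,degrees=True)
        print('turn',(R.inv()*T).as_rotvec().round(4))
if __name__=='__main__': go(*map(float,sys.argv[1:]))
E
python3 to.py .637 .138 .2 99.5
python3 - <<'E'
from h import *
f=grab('top');print('bottle top',unproj(f,[(350,107)],.2),unproj(f,[(347.5,133)],.0))
E
```

```text
t 0.25 pos [0.2587 0.5688 0.2202] rot [1.800e+02 3.000e-02 6.555e+01] F [-0.4  0.5  0.3] open 0.0855
shift cm [-23.55  52.27   2.03]
turn [-1.000e-04  6.000e-04 -5.926e-01]
bottle top [[ 0.77362817 -0.14472818  0.2       ]] [[ 0.77017424 -0.14368153  0.        ]]
```

View pics/w0.png

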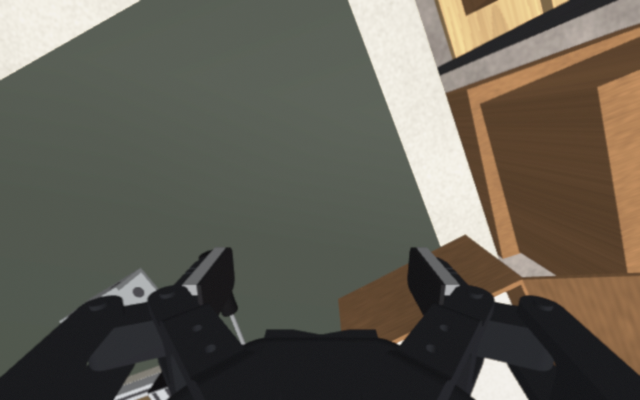

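```bash
python3 -m handwheel '{"translation":[[-1.7,3.7,0],[-1.7,3.7,0],[-1.7,3.7,0],[-1.7,3.7,0],[-1.7,3.7,0],[-1.7,3.7,0],[-1.7,3.7,0],[-1.7,3.7,0]],"turn":[[0,0,0],[0,0,0],[0,0,0],[0,0,0],[0,0,0],[0,0,0],[0,0,0],[0,0,0]],"claw":[8.5,8.5,8.5,8.5,8.5,8.5,8.5,8.5]}' 40
python3 -m handwheel '{"translation":[[-1.7,3.7,0],[-1.7,3.7,0],[-1.7,3.7,0],[-1.7,3.7,0],[0,0,0],[0,0,0],[0,0,0],[0,0,0]],"turn":[[0,0,0],[0,0,0],[0,0,0],[0,0,0],[0,0,-0.18],[0,0,-0.18],[0,0,-0.18],[0,0,-0.053]],"claw":[8.5,8.5,8.5,8.5,8.5,8.5,8.5,8.5]}'
python3 to.py .637 .138 .15 99.5
```

```text
time: 1.3
tool_pos: [0.4726, 0.3216, 0.2206]
tcp_rot: [-180.0, -0.0, 65.6]
wrist_force: [0.6, 0.2, 1.0]
opening: 0.0849
time: 2.3
tool_pos: [0.5784, 0.1994, 0.2204]
tcp_rot: [-180.0, -0.0, 99.7]
wrist_force: [-0.1, -1.1, -0.2]
opening: 0.0849
t 2.3 pos [0.5784 0.1994 0.2204] rot [-1.7999e+02 -1.0000e-02  9.9730e+01] F [-0.1 -1.1 -0.2] open 0.0849
shift cm [-7.04  4.74  7.04]
turn [-0.0001 -0.0001  0.004 ]
```

```bash
python3 -m handwheel '{"translation":[[-2.3,1.6,1.5],[-2.3,1.6,1.5],[-2.4,1.5,1.5],[0,0,0]],"turn":[[0,0,0],[0,0,0],[0,0,0],[0,0,0]],"claw":[8.5,8.5,8.5,8.5]}'
python3 - <<'E'
from h import *
w=grab('wrist');cv2.imwrite('pics/w1.png',w['image'])
f=grab('top');crop(f,185,140,295,265,5,'c4.png')
E
python3 to.py .637 .138 .043
```

```text
time: 2.8
tool_pos: [0.6366, 0.1354, 0.1738]
tcp_rot: [-179.9, 0.1, 99.3]
wrist_force: [0.2, -0.0, 0.6]
opening: 0.085
t 2.9 pos [0.6361 0.1387 0.1755] rot [-1.7998e+02 -3.0000e-02  9.9520e+01] F [-0.2  0.7  0.2] open 0.0845
shift cm [-0.09  0.08 13.25]
```

View pics/w1.png

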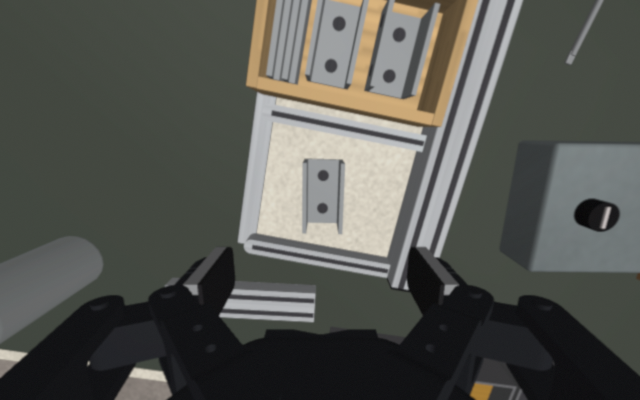

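```bash
python3 - <<'E'
from h import *
w=grab('wrist');b=unproj(w,[(323,175),(322,208)],.022);print(b,b.mean(0),np.degrees(np.arctan2(*(b[0]-b[1])[1::-1])))
b=unproj(w,[(303,232),(342,232)],.056);print(b,b.mean(0))
# deck sill corner etc
print(unproj(w,[(239,242),(262,97)],.018))
E
python3 to.py .637 .138 .043
```

```text
[[0.62030427 0.13916233 0.022     ]
 [0.65652129 0.14419745 0.022     ]] [0.63841278 0.14167989 0.022     ] -172.08510017181587
[[0.67473483 0.12784696 0.056     ]
 [0.66830617 0.16626248 0.056     ]] [0.6715205  0.14705472 0.056     ]
[[0.71342418 0.05710681 0.018     ]
 [0.5528085  0.06528297 0.018     ]]
t 2.95 pos [0.6361 0.1393 0.1759] rot [ 1.7998e+02 -5.0000e-02  9.9580e+01] F [0.1 1.5 0.2] open 0.0848
shift cm [-0.16  0.06 13.29]
```

```bash
python3 -m handwheel '{"translation":[[0,0,3],[0,0,3],[0,0,3],[0,0,2.3],[0,0,1],[0,0,1],[0,0,0],[0,0,0]],"turn":[[0,0,0],[0,0,0],[0,0,0],[0,0,0],[0,0,0],[0,0,0],[0,0,0],[0,0,0]],"claw":[8.5,8.5,8.5,8.5,8.5,8.5,8.5,6.0]}' 40
python3 -m handwheel '{"translation":[[0,0,0],[0,0,0],[0,0,0],[0,0,0]],"turn":[[0,0,0],[0,0,0],[0,0,0],[0,0,0]],"claw":[4.5,3.5,3,3]}' 40
python3 -m handwheel '{"translation":[[0,0,0],[0,0,-2],[0,0,-3],[0,0,-3],[0,0,-3],[0,0,-2],[0,0,0]],"turn":[[0,0,0],[0,0,0],[0,0,0],[0,0,0],[0,0,0],[0,0,0],[0,0,0]],"claw":[3,3,3,3,3,3,3]}' 40
python3 - <<'E'
from h import *
w=grab('wrist');cv2.imwrite('pics/w2.png',w['image'])
E
python3 to.py .437 -.268 .16 95
```

```text
time: 3.95
tool_pos: [0.6369, 0.1384, 0.0434]
tcp_rot: [179.9, -0.0, 99.5]
wrist_force: [-0.2, 0.8, -0.8]
opening: 0.0693
time: 4.45
tool_pos: [0.6368, 0.1381, 0.0434]
tcp_rot: [179.9, -0.0, 99.5]
wrist_force: [-2.3, -0.2, 5.3]
opening: 0.0366
time: 5.32
tool_pos: [0.6373, 0.1384, 0.1745]
tcp_rot: [179.8, -0.0, 99.5]
wrist_force: [0.9, 0.4, -0.1]
opening: 0.0297
t 5.375 pos [0.6365 0.1383 0.1728] rot [ 1.7996e+02 -1.0000e-02  9.9520e+01] F [-0.2  0.4 -1.3] open 0.0303
shift cm [-36.76 -26.4    1.25]
turn [ 0.0008 -0.0003  0.079 ]
```

View pics/w2.png

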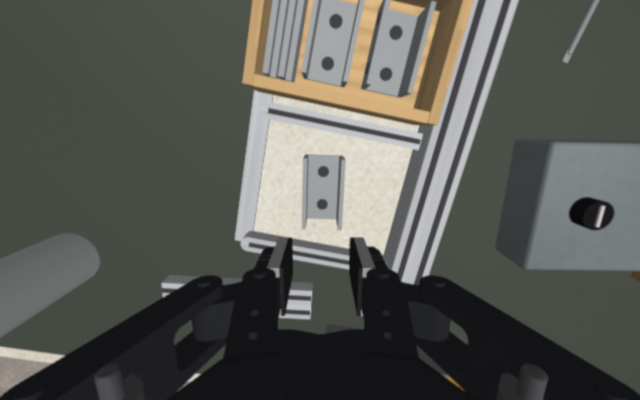

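Run:
```python
from h import *
w=grab('wrist');o=w['obs'];p=o['tool_pos']
print(p,w['mount'])
for dz in(.017,0,-.05,-.13): print(dz,proj(w,[p+[0,0,-dz]]))
im=w['image'].copy()
for z in (.02,.056): 
  q=proj(w,[[p[0],p[1],z]])[0];print(z,q)
b=unproj(w,[(323,171),(322,204)],.022);print(b.mean(0))
f=grab('top');crop(f,185,140,295,265,5,'c4.png');s=grab('scene');crop(s,320,130,450,230,6,'s4.png')
```

```text
[0.6365121  0.13825895 0.17277004] [[ 9.99999982e-01 -1.91270473e-04 -1.60492804e-06  4.35987243e-04]
 [ 1.85158837e-04  9.65873784e-01  2.59013124e-01 -6.60535766e-02]
 [-4.79914050e-05 -2.59013120e-01  9.65873802e-01 -1.53138507e-01]
 [ 0.00000000e+00  0.00000000e+00  0.00000000e+00  1.00000000e+00]]
0.017 [[319.86264573 235.23525831]]
0 [[319.80165305 246.13667752]]
-0.05 [[319.523077   295.94277015]]
-0.13 [[317.68554405 625.11951845]]
0.02 [320.11995884 189.25806515]
0.056 [320.07538547 197.22099093]
[0.63403978 0.14041815 0.022     ]
```

View pics/s4.png

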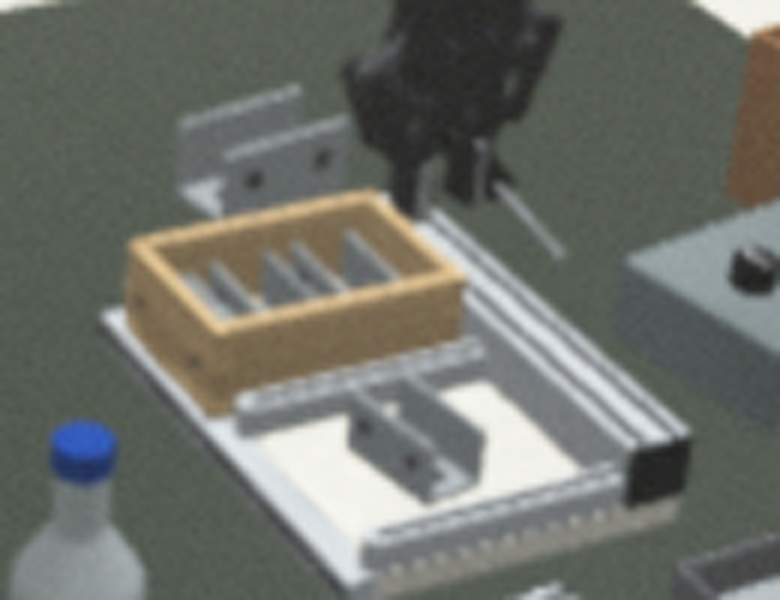

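```bash
python3 to.py .636 .140 .043 99.5; python3 -m handwheel '{"translation":[[0.2,0,0],[0,0,3],[0,0,3],[0,0,3],[0,0,2],[0,0,1],[0,0,1],[0,0,0]],"turn":[[0,0,0],[0,0,0],[0,0,0],[0,0,0],[0,0,0],[0,0,0],[0,0,0],[0,0,0]],"claw":[8.5,8.5,8.5,8.5,8.5,8.5,8.5,8.5]}' 80
python3 -m handwheel '{"translation":[[0,0,0],[0,0,0],[0,0,0],[0,0,0]],"turn":[[0,0,0],[0,0,0],[0,0,0],[0,0,0]],"claw":[5,3.5,3,3]}' 80
python3 -m handwheel '{"translation":[[0,0,0],[0,0,0],[0,0,0]],"turn":[[0,0,0],[0,0,0],[0,0,0]],"claw":[3,3,3]}' 80
python3 - <<'E'
from h import *
w=grab('wrist');cv2.imwrite('pics/w3.png',w['image'])
E
```

```text
t 5.525 pos [0.6356 0.1381 0.171 ] rot [-1.7987e+02  1.0000e-02  9.9530e+01] F [ 0.4 -0.2 -0.7] open 0.0299
shift cm [ 0.18  0.1  12.8 ]
turn [-0.0023  0.0002  0.0006]
time: 6.52
tool_pos: [0.636, 0.1402, 0.0423]
tcp_rot: [-180.0, -0.0, 99.5]
wrist_force: [0.1, -0.5, -0.3]
opening: 0.0852
time: 7.02
tool_pos: [0.6376, 0.1405, 0.0449]
tcp_rot: [179.8, -0.0, 99.5]
wrist_force: [-1.2, -0.6, 12.4]
opening: 0.0303
time: 7.4
tool_pos: [0.6377, 0.1405, 0.0449]
tcp_rot: [179.8, -0.0, 99.5]
wrist_force: [-1.9, -0.4, 11.9]
opening: 0.0299
```

View pics/w3.png

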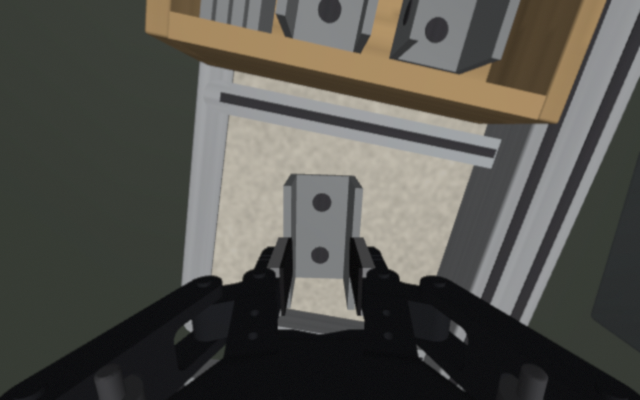

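Run:
```python
from h import *
w=grab('wrist');print(w['camera_matrix'][0][0]);crop(w,240,160,400,340,4,'w3c.png')
o=w['obs'];p=o['tool_pos'];R=Ro.from_euler('xyz',o['tcp_rot'],degrees=True)
for x in(-.015,.015,-.02,.02): print(x,[proj(w,[p+R.apply([x,y,z])])[0].round(0).tolist() for y in(-.011,.011) for z in(0,.017)])
```

```text
290.2140210113719
-0.015 [[293.0, 228.0], [295.0, 218.0], [294.0, 264.0], [296.0, 251.0]]
0.015 [[347.0, 228.0], [344.0, 218.0], [346.0, 264.0], [344.0, 251.0]]
-0.02 [[284.0, 228.0], [287.0, 219.0], [285.0, 264.0], [288.0, 251.0]]
0.02 [[356.0, 228.0], [352.0, 218.0], [354.0, 264.0], [351.0, 251.0]]
```

View pics/w3c.png

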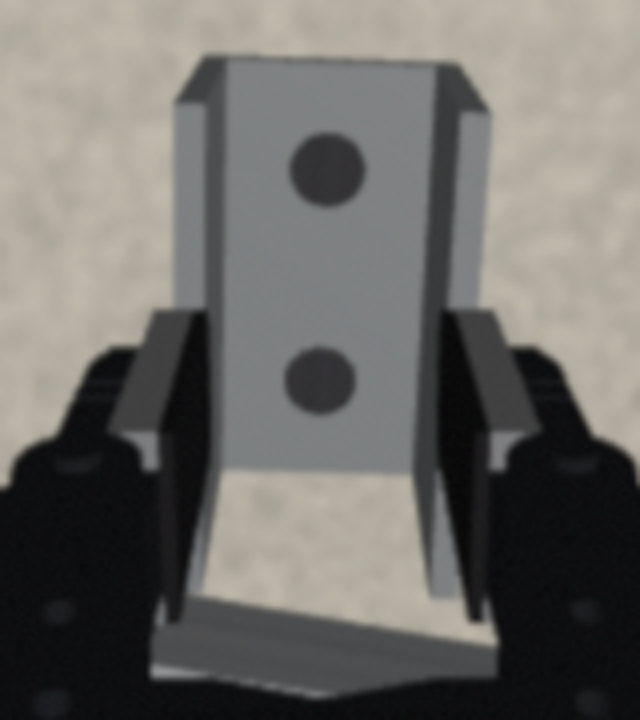

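Run:
```python
from h import *
s=grab('scene')
for z in(.017,0,-.012,-.03): print(z,((proj(s,[[.6365-.006,.138+d,.1728-z] for d in(-.02,.02)])-[320,130])*6).round(0).tolist())
crop(s,320,130,450,230,6,'s5.png')
```

```text
0.017 [[397.0, 251.0], [460.0, 235.0]]
0 [[400.0, 223.0], [463.0, 208.0]]
-0.012 [[402.0, 203.0], [465.0, 188.0]]
-0.03 [[405.0, 173.0], [469.0, 158.0]]
```

View pics/s5.png

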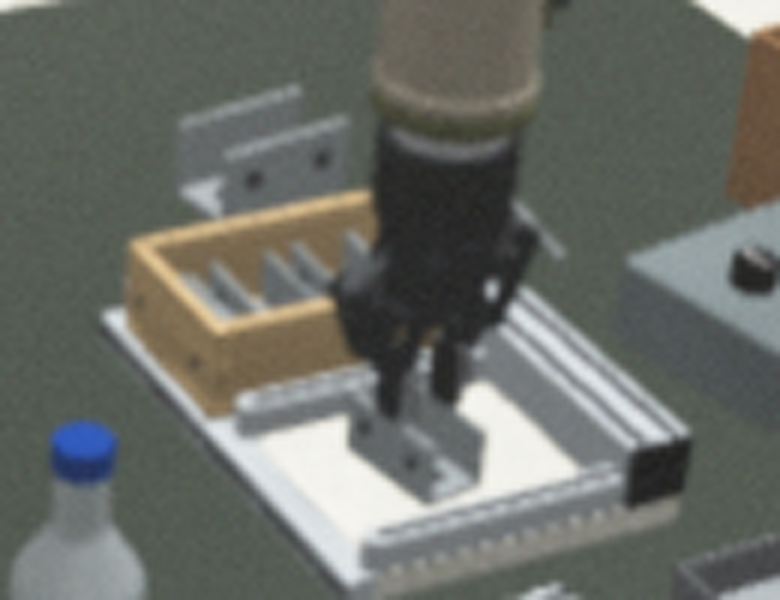

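```bash
python3 -m handwheel '{"translation":[[0,0,-2],[0,0,-1],[0,0,0],[0,0,0],[0,0,0],[0,0,0],[0,0,0]],"turn":[[0,0,0],[0,0,0],[0,0,0],[0,0,0],[0,0,0],[0,0,0],[0,0,0]],"claw":[3,3,5,8.5,8.5,8.5,8.5]}' 80
python3 to.py .636 .140 .018 99.5
```

```text
time: 8.43
tool_pos: [0.6359, 0.1401, 0.0723]
tcp_rot: [-180.0, 0.0, 99.5]
wrist_force: [0.4, -0.4, -0.8]
opening: 0.0849
t 8.425 pos [0.6359 0.1401 0.0723] rot [-179.98    0.     99.52] F [ 0.4 -0.4 -0.8] open 0.0849
shift cm [-0.02  0.01  5.43]
turn [-0.0003  0.      0.0004]
```

```bash
python3 -m handwheel '{"translation":[[0,0,2],[0,0,1.5],[0,0,1],[0,0,0.8],[0,0,0],[0,0,0]],"turn":[[0,0,0],[0,0,0],[0,0,0],[0,0,0],[0,0,0],[0,0,0]],"claw":[8.5,8.5,8.5,8.5,8.5,8.5]}' 80
python3 -m handwheel '{"translation":[[0,0,0],[0,0,0],[0,0,0],[0,0,0],[0,0,0],[0,0,0]],"turn":[[0,0,0],[0,0,0],[0,0,0],[0,0,0],[0,0,0],[0,0,0]],"claw":[6,5,4,3.5,3,3]}' 60
```

```text
time: 9.18
tool_pos: [0.6364, 0.1403, 0.02]
tcp_rot: [180.0, -0.0, 99.5]
wrist_force: [-0.0, 0.3, 0.6]
opening: 0.085
time: 9.93
tool_pos: [0.6364, 0.1403, 0.0201]
tcp_rot: [180.0, -0.0, 99.5]
wrist_force: [-1.6, -0.1, 5.7]
opening: 0.0389
```

```bash
python3 -m handwheel '{"translation":[[0,0,-1],[0,0,-2],[0,0,-3],[0,0,-4],[0,0,-4],[0,0,-2],[0,0,0]],"turn":[[0,0,0],[0,0,0],[0,0,0],[0,0,0],[0,0,0],[0,0,0],[0,0,0]],"claw":[3,3,3,3,3,3,3]}' 60
python3 - <<'E'
from h import *
w=grab('wrist');cv2.imwrite('pics/w4.png',w['image'])
E
python3 to.py .436 -.264 .16 95
```

```text
time: 10.8
tool_pos: [0.6371, 0.1403, 0.1824]
tcp_rot: [179.8, -0.0, 99.5]
wrist_force: [0.3, -0.4, -1.8]
opening: 0.0392
t 10.85 pos [0.6362 0.1402 0.1804] rot [ 1.7991e+02 -2.0000e-02  9.9520e+01] F [ 0.  -0.3 -1.4] open 0.039
shift cm [-36.55 -26.44   1.99]
turn [ 0.0015 -0.0004  0.0789]
```

View pics/w4.png

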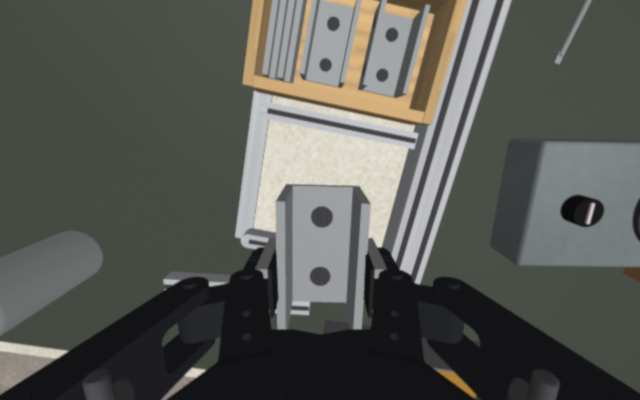

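```bash
python3 -m handwheel '{"translation":[[-2,-1.4,0],[-4,-2.9,0],[-4,-2.9,0],[-4,-2.9,0],[-4,-2.9,0],[-4,-2.9,0],[-4,-2.9,0],[-4,-2.9,0]],"turn":[[0,0,0],[0,0,0],[0,0,0],[0,0,0],[0,0,0],[0,0,0],[0,0,0],[0,0,0]],"claw":[3,3,3,3,3,3,3,3]}' 60
python3 -m handwheel '{"translation":[[-3.5,-2.5,0],[-2,-1.5,0],[0,0,0],[0,0,0]],"turn":[[0,0,0.04],[0,0,0.039],[0,0,0],[0,0,0]],"claw":[3,3,3,3]}' 60
python3 - <<'E'
from h import *
w=grab('wrist');cv2.imwrite('pics/w5.png',w['image'])
E
python3 to.py .4375 -.272 .08 95
```

```text
time: 11.85
tool_pos: [0.47, -0.1927, 0.1784]
tcp_rot: [-179.9, -0.0, 99.5]
wrist_force: [1.2, -0.8, -1.5]
opening: 0.0392
time: 12.35
tool_pos: [0.441, -0.2506, 0.179]
tcp_rot: [-180.0, -0.0, 95.1]
wrist_force: [-0.4, -0.1, -1.1]
opening: 0.0393
t 12.4 pos [ 0.4411 -0.2505  0.1791] rot [-1.7998e+02 -4.0000e-02  9.5130e+01] F [-0.7  0.5 -0.7] open 0.0391
shift cm [-2.12 -0.55  9.91]
turn [-0.0003 -0.0007  0.0024]
```

View pics/w5.png

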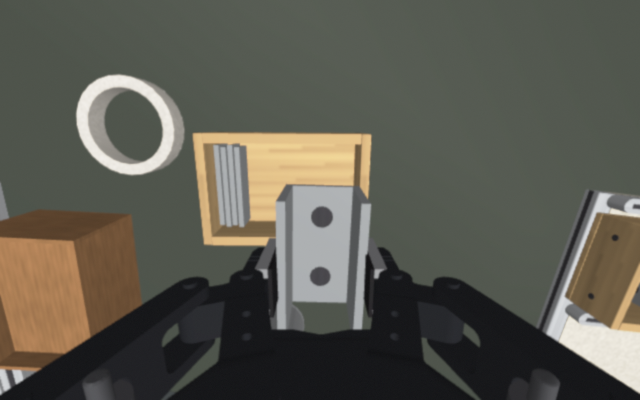

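Run:
```python
from fit import *
w=grab('wrist')
p,r,_=fit(w,[(-82,55,60),(-82,-55,60),(82,55,60)],np.array([(193,134),(205,245),(371,133.)]),0,[.44,-.28,1.65]);print('tray',p[:2],np.degrees(p[2]),r)
```

```text
tray [ 0.43964032 -0.28531642] 95.31002331245085 [[0.8, 0.3], [0.0, 0.6], [0.8, 0.0]]
```

```bash
python3 -m handwheel '{"translation":[[-2.2,-0.5,0],[0,0,3],[0,0,3],[0,0,3],[0,0,2],[0,0,2],[0,0,1.5],[0,0,0]],"turn":[[0,0,0],[0,0,0],[0,0,0],[0,0,0],[0,0,0],[0,0,0],[0,0,0],[0,0,0]],"claw":[3,3,3,3,3,3,3,3]}' 60
python3 - <<'E'
from h import *
w=grab('wrist');cv2.imwrite('pics/w6.png',w['image'])
E
python3 to.py .4375 -.273 .013 95
```

```text
time: 13.45
tool_pos: [0.437, -0.2735, 0.0336]
tcp_rot: [-179.9, -0.1, 95.0]
wrist_force: [0.0, -0.0, -1.2]
opening: 0.0392
t 13.5 pos [ 0.4375 -0.274   0.0344] rot [-1.7997e+02 -2.0000e-02  9.5030e+01] F [ 0.4  0.2 -1.2] open 0.039
shift cm [0.1  0.01 2.14]
turn [-0.0005 -0.0003  0.0005]
```

View pics/w6.png

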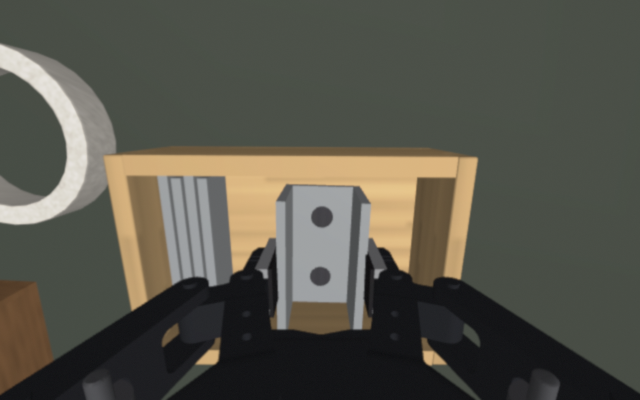

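```bash
python3 -m handwheel '{"translation":[[0,0,1],[0,0,0.7],[0,0,0.3],[0,0,0]],"turn":[[0,0,0],[0,0,0],[0,0,0],[0,0,0]],"claw":[3,3,3,3]}' 60
python3 -m handwheel '{"translation":[[0,0,0.3],[0,0,0]],"turn":[[0,0,0],[0,0,0]],"claw":[3,3]}' 60
```

```text
time: 14.0
tool_pos: [0.4372, -0.2743, 0.0143]
tcp_rot: [-180.0, -0.0, 95.0]
wrist_force: [0.1, 0.3, -1.2]
opening: 0.0392
time: 14.25
tool_pos: [0.4373, -0.2743, 0.0114]
tcp_rot: [-180.0, -0.0, 95.0]
wrist_force: [0.8, -0.0, -2.2]
opening: 0.0388
```

```bash
python3 -m handwheel '{"translation":[[0,0,0],[0,0,0],[0,0,0],[0,0,0],[0,0,-2],[0,0,-3],[0,0,-3],[0,0,0]],"turn":[[0,0,0],[0,0,0],[0,0,0],[0,0,0],[0,0,0],[0,0,0],[0,0,0],[0,0,0]],"claw":[4.5,5,5.5,5.5,5.5,5.5,5.5,5.5]}' 60
python3 - <<'E'
from h import *
w=grab('wrist');cv2.imwrite('pics/w7.png',w['image'])
f=grab('top');crop(f,340,150,500,290,5,'c7.png')
E
python3 to.py .43 -.205 .10 95
```

```text
time: 15.25
tool_pos: [0.4388, -0.275, 0.0936]
tcp_rot: [179.8, 0.1, 95.0]
wrist_force: [0.4, -0.0, 0.5]
opening: 0.0553
t 15.35 pos [ 0.4373 -0.2742  0.0913] rot [ 1.7999e+02 -1.0000e-02  9.5000e+01] F [-0.   0.6 -0.5] open 0.0552
shift cm [ 6.96 -0.13 -0.87]
turn [ 0.0002 -0.0002  0.    ]
```

View pics/w7.png

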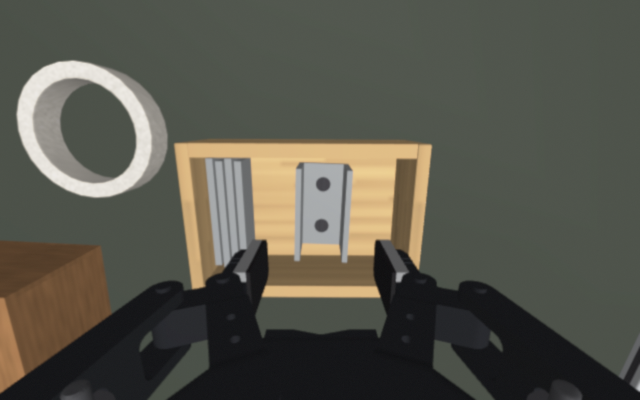

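View pics/c7.png

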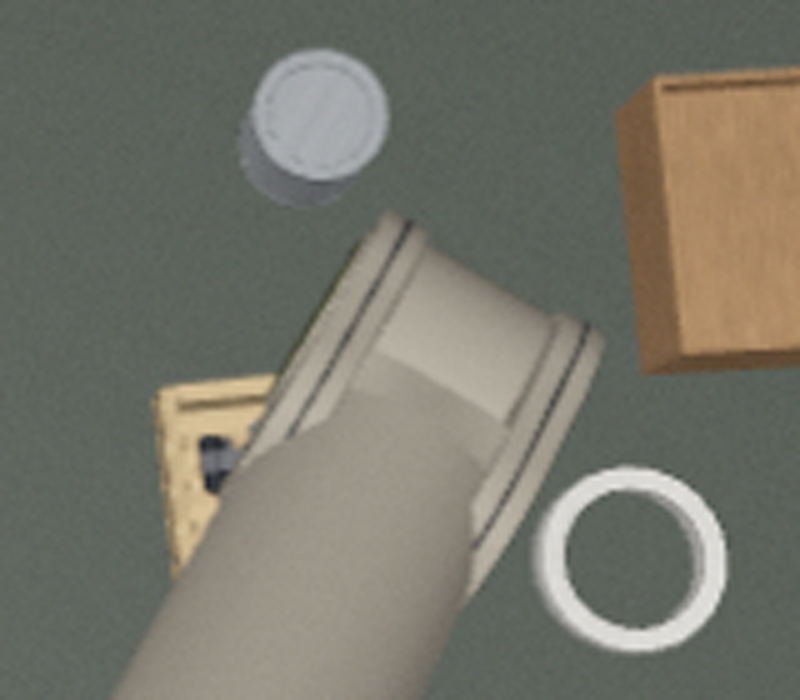

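```bash
python3 to.py .4316 -.2073 .022 95.1; python3 -m handwheel '{"translation":[[3.4,0,0],[3.3,0,0],[0,0,2],[0,0,2],[0,0,1.5],[0,0,1.3],[0,0,0],[0,0,0]],"turn":[[0,0,0],[0,0,0],[0,0,0],[0,0,0],[0,0,0],[0,0,0],[0,0,0],[0,0,0]],"claw":[4,4,4,4,4,4,4,4]}' 60
python3 to.py .4316 -.2073 .022 95.1
```

```text
t 15.35 pos [ 0.4373 -0.2742  0.0913] rot [ 1.7999e+02 -1.0000e-02  9.5000e+01] F [-0.   0.6 -0.5] open 0.0552
shift cm [6.71 0.01 6.93]
turn [ 0.0002 -0.0002 -0.0017]
time: 16.35
tool_pos: [0.4318, -0.2078, 0.0238]
tcp_rot: [180.0, 0.0, 95.0]
wrist_force: [0.8, 0.1, 0.7]
opening: 0.0397
t 16.35 pos [ 0.4318 -0.2078  0.0238] rot [1.7997e+02 1.0000e-02 9.4990e+01] F [0.8 0.1 0.7] open 0.0397
shift cm [ 0.05 -0.02  0.18]
turn [ 0.0004  0.0001 -0.002 ]
```

Clear. Close on the front wall.

```bash
python3 -m handwheel '{"translation":[[0,0,0.1],[0,0,0],[0,0,0],[0,0,0],[0,0,0],[0,0,0]],"turn":[[0,0,0],[0,0,0],[0,0,0],[0,0,0],[0,0,0],[0,0,0]],"claw":[3,2,0.5,0,0,0]}' 110
python3 - <<'E'
from h import *
w=grab('wrist');cv2.imwrite('pics/w8.png',w['image'])
E
python3 to.py .4316 -.02 .022 95.1
```

```text
time: 17.1
tool_pos: [0.4318, -0.2081, 0.0231]
tcp_rot: [179.9, 0.0, 95.0]
wrist_force: [-2.1, -0.6, 5.2]
opening: 0.007
t 17.15 pos [ 0.4318 -0.2081  0.0231] rot [1.7995e+02 2.0000e-02 9.4960e+01] F [-0.9 -0.9  5. ] open 0.007
shift cm [18.74  1.6   0.11]
turn [ 0.0009  0.0004 -0.0025]
```

View pics/w8.png

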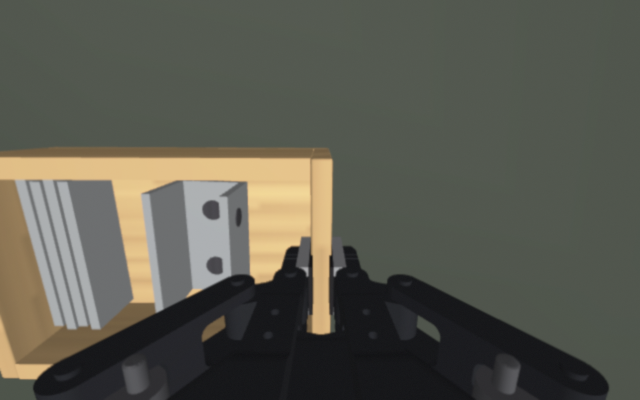

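```bash
python3 -m handwheel '{"translation":[[1,0.1,0],[2,0.2,0],[2.5,0.2,0],[2,0.4,0],[1.1,1.5,0],[1.1,2.1,0],[1.1,2.1,0],[1.1,2.1,0]],"turn":[[0,0,0],[0,0,0],[0,0,0],[0,0,0],[0,0,0],[0,0,0],[0,0,0],[0,0,0]],"claw":[0,0,0,0,0,0,0,0]}' 110
python3 - <<'E'
from h import *
w=grab('wrist');cv2.imwrite('pics/w9.png',w['image'])
E
python3 to.py .6338 -.005 .023 88.3
```

```text
time: 18.15
tool_pos: [0.5068, -0.0842, 0.0231]
tcp_rot: [-179.8, 0.1, 94.8]
wrist_force: [-12.2, -11.8, 17.8]
opening: 0.0069
t 18.2 pos [ 0.51   -0.0811  0.0232] rot [1.7996e+02 5.0000e-02 9.4970e+01] F [ 1.9  1.6 -4.8] open 0.0072
shift cm [ 6.51 12.99  0.02]
turn [0.0008 0.0008 0.1164]
```

View pics/w9.png

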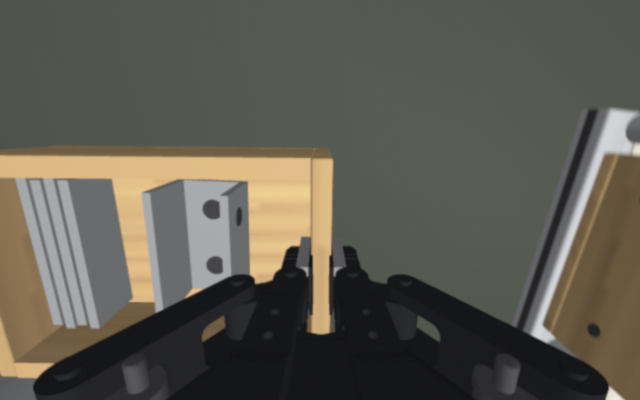

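```bash
python3 -m handwheel '{"translation":[[1,1.8,0],[1,2.1,0],[1,2.1,0],[1,2.1,0],[1,2.1,0],[0.8,1.6,0],[0.5,1,0],[0,0,0]],"turn":[[0,0,0],[0,0,0],[0,0,0],[0,0,0],[0,0,0.03],[0,0,0.04],[0,0,0.046],[0,0,0]],"claw":[0,0,0,0,0,0,0,0]}' 110
python3 - <<'E'
from h import *
w=grab('wrist');cv2.imwrite('pics/w10.png',w['image'])
f=grab('top');cv2.imwrite('pics/t10.png',f['image'])
E
python3 to.py .6338 .010 .023 88.3
```

```text
time: 19.2
tool_pos: [0.6308, -0.0102, 0.0232]
tcp_rot: [-180.0, 0.1, 88.2]
wrist_force: [-3.4, -3.4, 6.3]
opening: 0.0067
t 19.3 pos [ 0.6307 -0.0102  0.0232] rot [1.7998e+02 6.0000e-02 8.8240e+01] F [-1.5 -3.5  5.9] open 0.007
shift cm [2.03 0.25 0.02]
turn [ 0.0004  0.0011 -0.001 ]
```

View pics/w10.png

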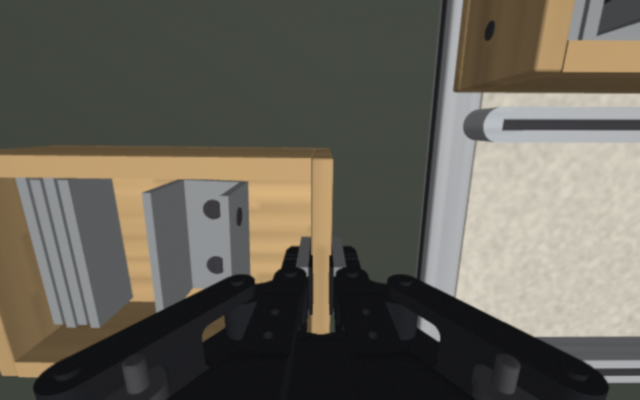

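View pics/t10.png

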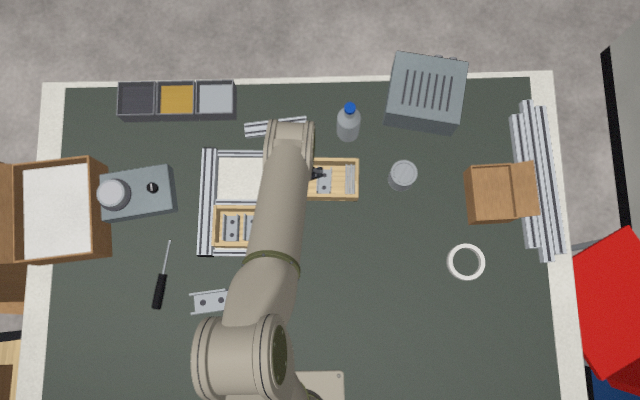

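Run:
```python
from h import *
w=grab('wrist');crop(w,400,60,640,390,2.4,'w10c.png')
```

```text
(no output)
```

View pics/w10c.png

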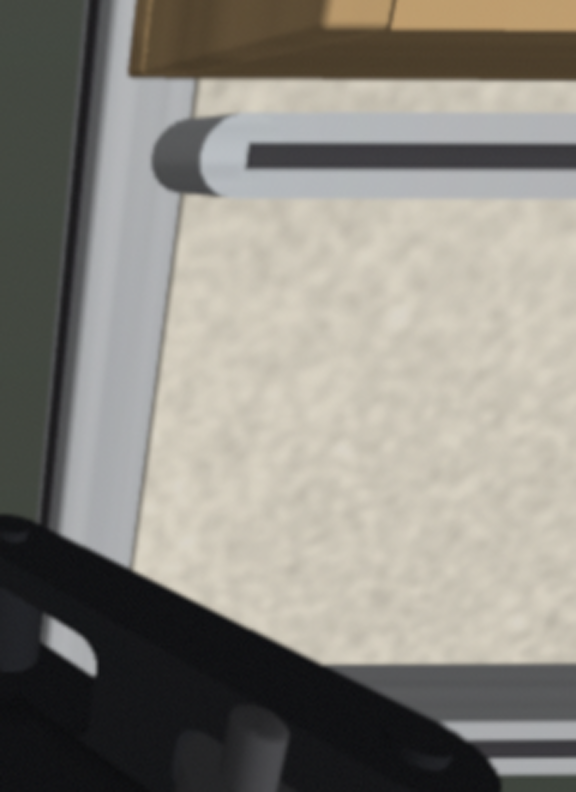

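Run:
```python
from h import *
w=grab('wrist');g=lambda L:np.array([400,60])+np.array(L)/2.4-.5
s=unproj(w,g([(100,60),(50,500)]),.018);print('sill',s,np.degrees(np.arctan2(*(s[1]-s[0])[1::-1]))+90)
m=unproj(w,g([(250,156),(570,156)]),.038);print('mid fence',m,np.degrees(np.arctan2(*(m[1]-m[0])[1::-1])))
r=unproj(w,g([(480,748),(560,748)]),.038);print('right fence',r)
r=unproj(w,g([(340,664),(560,664)]),.018);print('right inner base',r)
```

```text
sill [[0.54612567 0.0541552  0.018     ]
 [0.64878174 0.04951476 0.018     ]] 87.41177535801414
mid fence [[0.5665344  0.07644682 0.038     ]
 [0.56831122 0.13825115 0.038     ]] 88.35324838399931
right fence [[0.70853048 0.15166166 0.038     ]
 [0.70925555 0.17144596 0.038     ]]
right inner base [[0.69998834 0.13053164 0.018     ]
 [0.70205963 0.19026214 0.018     ]]
```

```bash
python3 -m handwheel '{"translation":[[1,0.15,0],[1.5,0.1,0],[0.7,0.0,0],[0,0,0]],"turn":[[0,0,0],[0,0,0],[0,0,0],[0,0,0]],"claw":[0,0,0,0]}' 110
python3 -m handwheel '{"translation":[[-0.09,0,-0.58],[-0.09,0,-0.58],[-0.09,0,-0.58],[-0.09,0,-0.58],[-0.09,0,-0.58],[0,0,0]],"turn":[[0,0.036,0],[0,0.036,0],[0,0.036,0],[0,0.036,0],[0,0.036,0],[0,0,0]],"claw":[0,0,0,0,0,0]}' 110
python3 to.py .635 .07 .05 88.3
python3 - <<'E'
from h import *
s=grab('scene');crop(s,310,120,450,230,5.5,'s11.png')
E
```

```text
time: 19.9
tool_pos: [0.6346, 0.0222, 0.0232]
tcp_rot: [179.9, 0.1, 88.3]
wrist_force: [0.6, -3.3, 5.0]
opening: 0.007
time: 20.65
tool_pos: [0.6339, 0.0153, 0.0514]
tcp_rot: [180.0, -10.3, 88.2]
wrist_force: [1.0, -1.8, -4.9]
opening: 0.0071
t 20.65 pos [0.6339 0.0153 0.0514] rot [179.98 -10.35  88.23] F [ 1.  -1.8 -4.9] open 0.0071
shift cm [ 5.36 -0.06  1.12]
turn [ 0.0005 -0.1806 -0.0012]
```

View pics/s11.png

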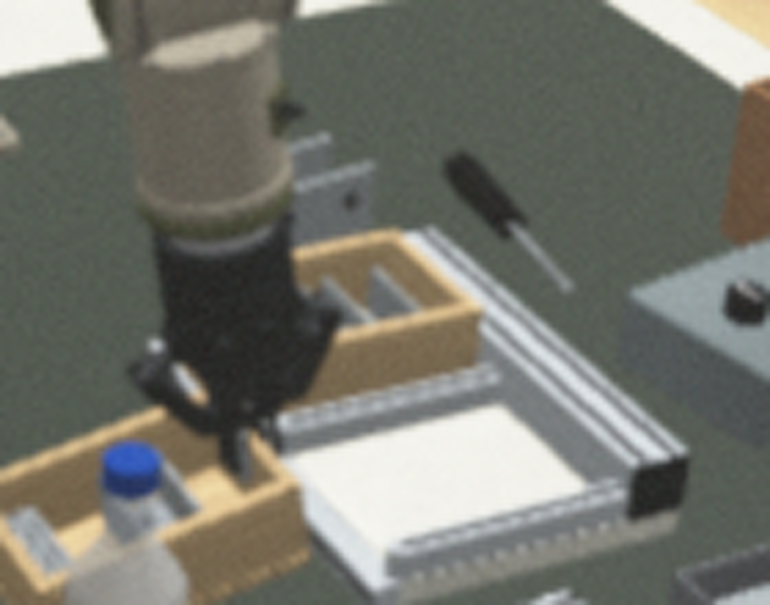

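```bash
python3 -m handwheel '{"translation":[[1,0,0.18],[1.5,0,0.27],[1.5,0,0.27],[1.5,0,0.27],[0.7,0,0.13],[0,0,0]],"turn":[[0,0,0],[0,0,0],[0,0,0],[0,0,0],[0,0,0],[0,0,0]],"claw":[0,0,0,0,0,0]}' 110
python3 - <<'E'
from h import *
w=grab('wrist');cv2.imwrite('pics/w12.png',w['image'])
s=grab('scene');crop(s,310,120,450,230,5.5,'s12.png')
E
```

```text
time: 21.45
tool_pos: [0.6355, 0.0819, 0.0515]
tcp_rot: [180.0, -10.4, 88.5]
wrist_force: [0.2, 4.6, -2.0]
opening: 0.0069
```

View pics/s12.png

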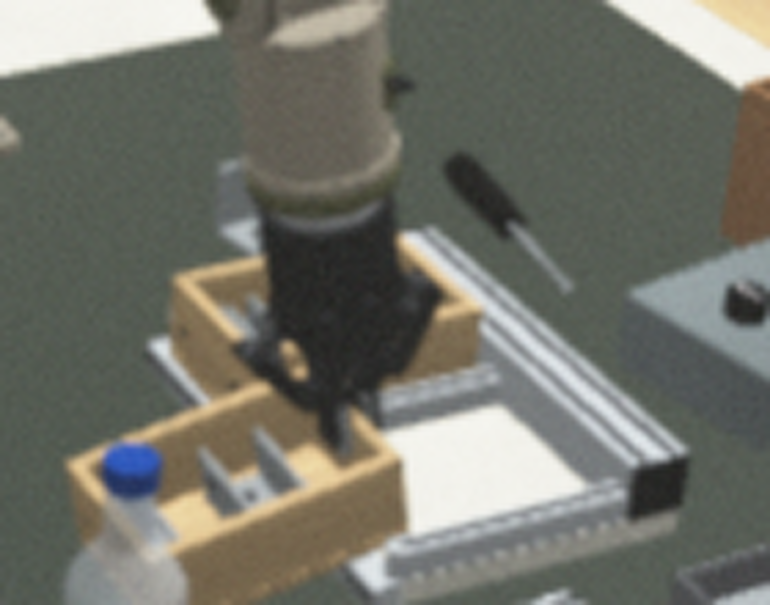

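View pics/w12.png

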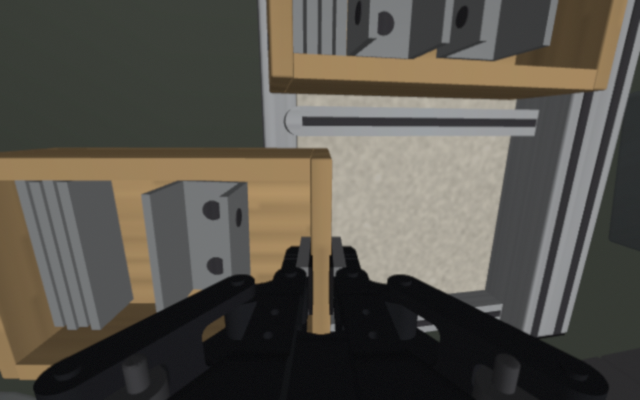

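```bash
python3 -m handwheel '{"translation":[[0.05,0,0.27],[0.04,0,0.25],[0,0,0],[0,0,0]],"turn":[[0,-0.017,0],[0,-0.015,0],[0,0,0],[0,0,0]],"claw":[0,0,0,0]}' 110
python3 -m handwheel '{"translation":[[0,0,0],[0,0,0],[0,0,0],[0,0,0],[0,0,-1.5],[0,0,-2.5],[0,0,-3],[0,0,-2]],"turn":[[0,0,0],[0,0,0],[0,0,0],[0,0,0],[0,0,0],[0,0,0],[0,0,0],[0,0,0]],"claw":[1,2,3,3.5,3.5,3.5,3.5,3.5]}' 60
python3 - <<'E'
from h import *
w=grab('wrist');cv2.imwrite('pics/w13.png',w['image'])
s=grab('scene');crop(s,310,120,450,230,5.5,'s13.png')
E
python3 to.py .63 -.13 .12 -1.7
```

```text
time: 22.05
tool_pos: [0.6357, 0.0812, 0.0462]
tcp_rot: [180.0, -8.5, 88.3]
wrist_force: [1.0, 0.9, -3.1]
opening: 0.0071
time: 23.05
tool_pos: [0.6359, 0.0677, 0.1378]
tcp_rot: [179.9, -8.5, 88.3]
wrist_force: [0.2, -0.1, -0.9]
opening: 0.0352
t 23.15 pos [0.6367 0.0677 0.1383] rot [179.74  -8.52  88.35] F [0.3 0.  0.2] open 0.0348
shift cm [-19.83  -0.1   -1.12]
turn [-0.1133 -0.1202  1.5681]
```

View pics/s13.png

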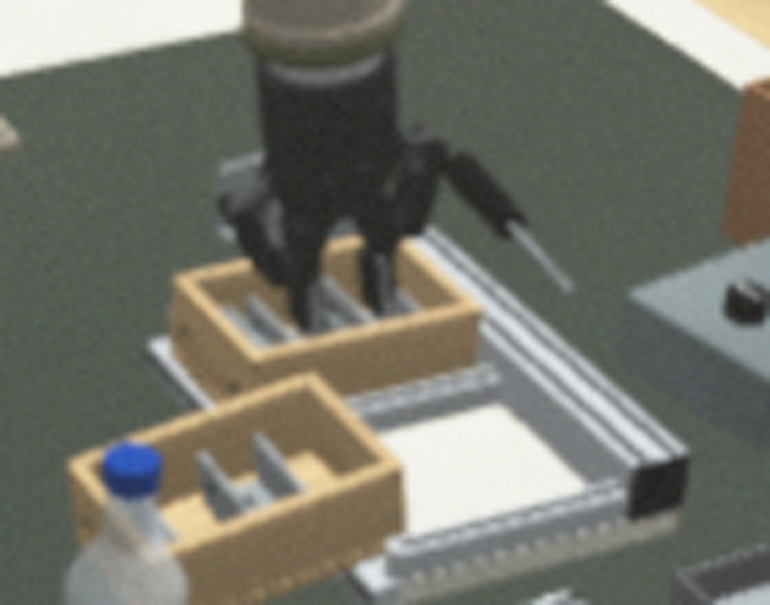

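View pics/w13.png

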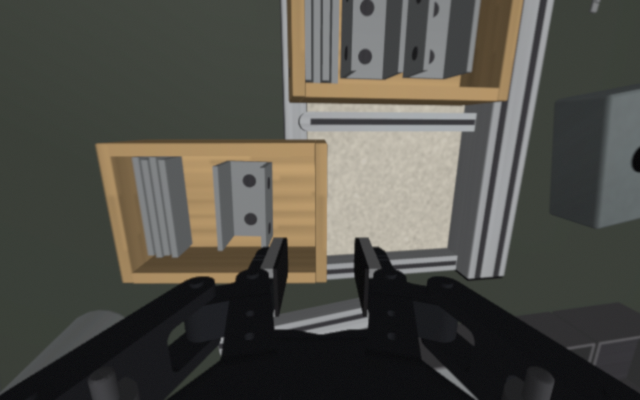

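```bash
python3 -m handwheel '{"translation":[[0,0,-0.5],[-2,0,0],[-3.6,0,0],[-4,0,0],[-4,0,0],[-4,0,0],[-3,0,0],[-1,0,0]],"turn":[[0,-0.148,0],[0,0,0],[0,0,0],[0,0,0],[0,0,0],[0,0,0],[0,0,0],[0,0,0]],"claw":[4,5,5,5,5,5,5,5]}' 60
python3 -m handwheel '{"translation":[[0,0,0],[0,0,0],[0,0,0],[0,0,0],[0,0,0],[0,0,0],[0,0,0],[0,0,0]],"turn":[[0,0,0.18],[0,0,0.18],[0,0,0.18],[0,0,0.18],[0,0,0.18],[0,0,0.18],[0,0,0.18],[0,0,0.18]],"claw":[5,5,5,5,5,5,5,5]}'
python3 to.py .632 -.14 .12 -1.7; python3 -c "
from h import *;print(manip.get_obs()['joint_positions'])"
```

```text
time: 24.15
tool_pos: [0.6281, -0.151, 0.1394]
tcp_rot: [-179.9, -0.0, 88.2]
wrist_force: [1.4, 0.8, -0.6]
opening: 0.0498
time: 25.15
tool_pos: [0.629, -0.1468, 0.1394]
tcp_rot: [-179.9, 0.0, 5.6]
wrist_force: [0.5, 0.0, 0.5]
opening: 0.0498
t 25.15 pos [ 0.629  -0.1468  0.1394] rot [-1.7991e+02  3.0000e-02  5.6100e+00] F [0.5 0.  0.5] open 0.0498
shift cm [ 0.36 -0.64  1.94]
turn [-0.0015  0.0006  0.1276]
[-17.56223136  27.88980156  36.21212505  87.7556368  -17.17555505
  70.03267406  26.99778086]
```

Finish yaw, then lean about tool x by 0.3 and look.

```bash
python3 -m handwheel '{"translation":[[0.3,0,0],[0,0,0],[0,0,0],[0,0,0]],"turn":[[0,0,0.1276],[0.15,0,0],[0.15,0,0],[0,0,0]],"claw":[5,5,5,5]}'
python3 - <<'E'
from h import *
w=grab('wrist');cv2.imwrite('pics/w14.png',w['image'])
f=grab('top');crop(f,180,140,440,280,3,'c14.png')
print(w['obs']['tool_pos'],w['obs']['tcp_rot'])
E
```

```text
time: 25.65
tool_pos: [0.6308, -0.1514, 0.1389]
tcp_rot: [-162.8, 0.1, -1.8]
wrist_force: [-0.6, -0.6, -0.2]
opening: 0.0499
[ 0.63076429 -0.15135548  0.13885692] [-1.62765093e+02  1.06825263e-01 -1.77450194e+00]
```

View pics/w14.png

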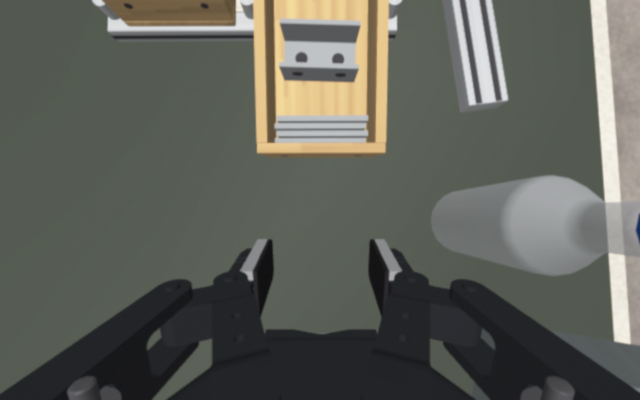

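View pics/c14.png

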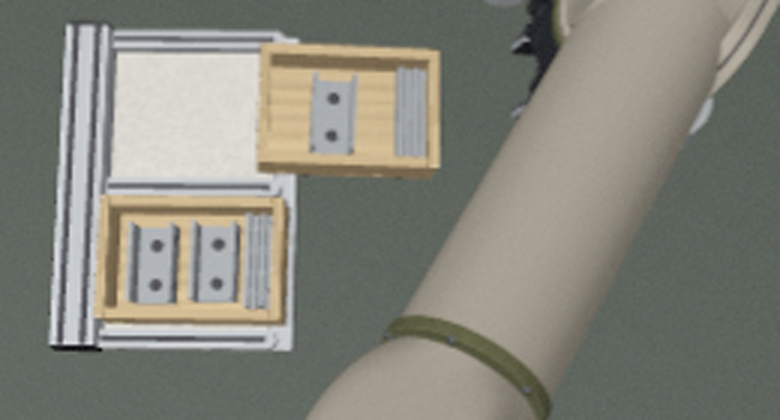

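```bash
python3 - <<'E'
from h import *
w=grab('wrist');print(unproj(w,[(257,148),(385,148),(321,152)],.0593))
E
python3 -m handwheel '{"translation":[[0,0.9,2.9],[0,0.9,2.9],[0,0.9,2.9],[0,0.6,1.9],[0,0.3,1.1],[0,0,0]],"turn":[[0,0,0],[0,0,0],[0,0,0],[0,0,0],[0,0,0],[0,0,0]],"claw":[5,5,5,5,5,5]}'
python3 to.py .632 -.09 .016 -1.7
```

```text
[[ 0.57884842 -0.07178355  0.0593    ]
 [ 0.6881473  -0.07460481  0.0593    ]
 [ 0.63341594 -0.07664666  0.0593    ]]
time: 26.55
tool_pos: [0.632, -0.1474, 0.0175]
tcp_rot: [-162.8, 0.0, -1.4]
wrist_force: [-0.1, -0.0, 0.4]
opening: 0.0499
t 26.55 pos [ 0.632  -0.1474  0.0175] rot [-1.628e+02  3.000e-02 -1.420e+00] F [-0.1 -0.   0.4] open 0.0499
shift cm [-0.14 -5.44  1.84]
turn [-0.3001  0.0012  0.0048]
```

```bash
python3 -m handwheel '{"translation":[[0,-2,0.62],[0,-2,0.62],[0,-1.3,0.4],[0,-0.5,0.16],[0,0,0]],"turn":[[0,0,0],[0,0,0],[0,0,0],[0,0,0],[0,0,0]],"claw":[5,5,5,5,5]}'
python3 - <<'E'
from h import *
w=grab('wrist');cv2.imwrite('pics/w15.png',w['image'])
s=grab('scene');crop(s,290,120,430,230,5.5,'s15.png')
E
```

```text
time: 27.18
tool_pos: [0.6336, -0.087, 0.0178]
tcp_rot: [-162.8, -0.0, -1.4]
wrist_force: [0.0, -0.2, -0.3]
opening: 0.0502
```

View pics/w15.png

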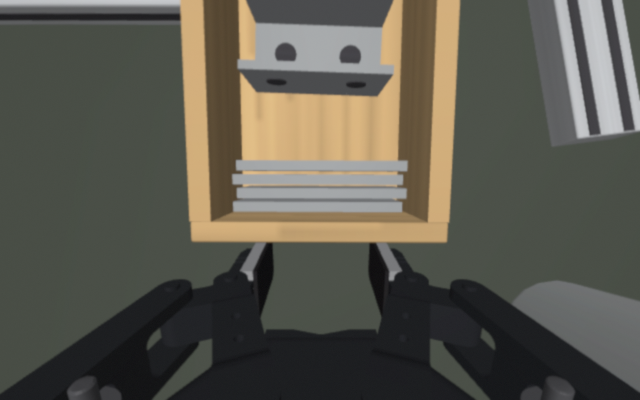

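View pics/s15.png

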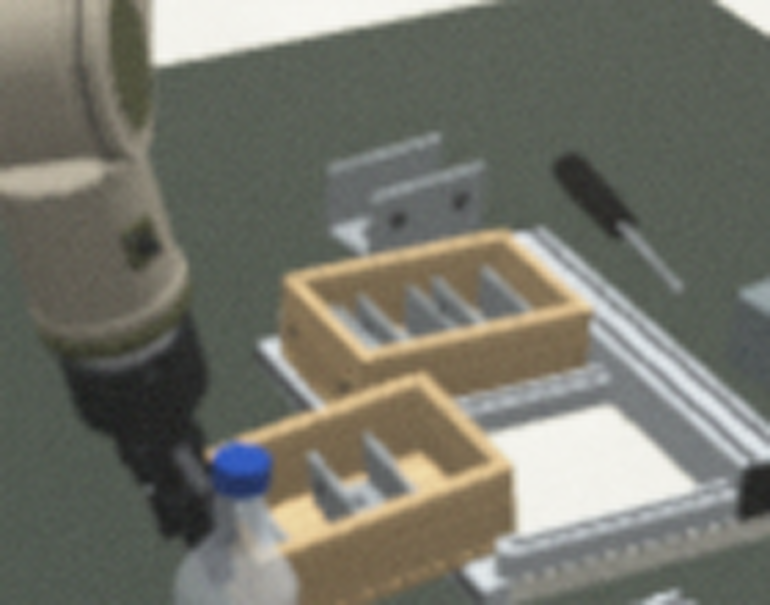

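```bash
python3 -m handwheel '{"translation":[[0,-0.6,0.19],[0,-0.6,0.19],[0,-0.6,0.19],[0,-0.6,0.19],[0,-0.6,0.19],[0,-0.6,0.19],[0,0,0]],"turn":[[0,0,0],[0,0,0],[0,0,0],[0,0,0],[0,0,0],[0,0,0],[0,0,0]],"claw":[5,5,5,5,5,5,5]}'
python3 - <<'E'
from h import *
w=grab('wrist');cv2.imwrite('pics/w16.png',w['image'])
E
```

```text
time: 28.15
tool_pos: [0.6346, -0.0513, 0.0173]
tcp_rot: [-162.9, -0.0, -1.6]
wrist_force: [1.0, -4.4, -1.0]
opening: 0.0502
```

View pics/w16.png

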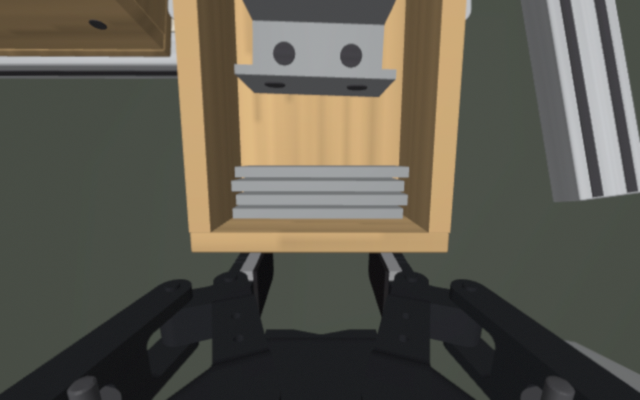

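```bash
python3 -m handwheel '{"translation":[[0,-0.6,0.19],[0,-0.6,0.19],[0,-0.6,0.19],[0,0,0]],"turn":[[0,0,0],[0,0,0],[0,0,0],[0,0,0]],"claw":[5,5,5,5]}'
python3 - <<'E'
from h import *
w=grab('wrist');cv2.imwrite('pics/w17.png',w['image'])
s=grab('scene');crop(s,290,120,430,230,5.5,'s17.png')
E
```

```text
time: 28.7
tool_pos: [0.6353, -0.0332, 0.0175]
tcp_rot: [-163.0, -0.1, -1.6]
wrist_force: [0.2, -8.2, 1.8]
opening: 0.0501
```

View pics/w17.png

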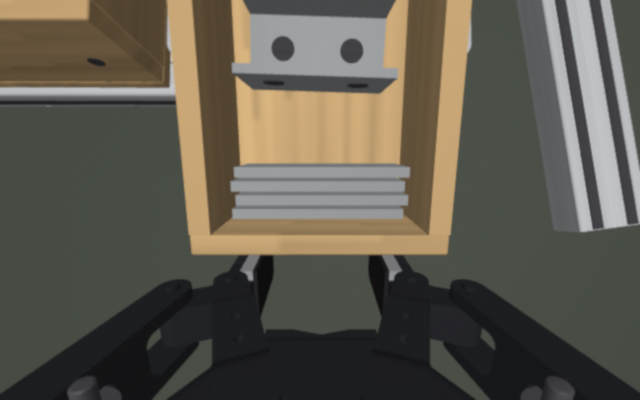

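View pics/s17.png

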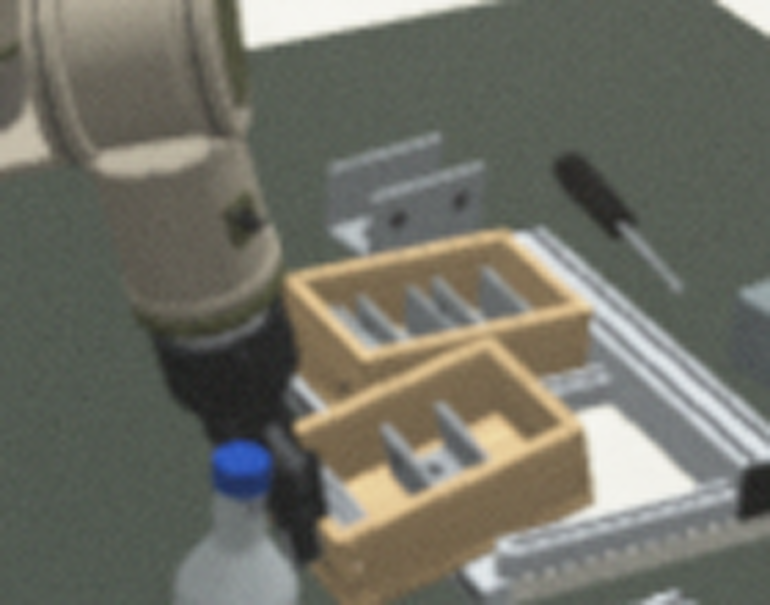

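```bash
python3 -m handwheel '{"translation":[[0,-0.55,0],[0,-0.5,0],[0,0,0],[0,0.6,-0.2],[0,0.4,-0.1],[0,0,0],[0,0,0]],"turn":[[0,0,0],[0,0,0],[0,0,0],[0,0,0],[0,0,0],[0,0,0],[0,0,0]],"claw":[5,5,5,5,5,5,5]}'
python3 - <<'E'
from h import *
w=grab('wrist');cv2.imwrite('pics/w18.png',w['image'])
s=grab('scene');crop(s,290,120,430,230,5.5,'s18.png')
E
```

```text
time: 29.68
tool_pos: [0.635, -0.0305, 0.0202]
tcp_rot: [-162.8, 0.0, -1.4]
wrist_force: [1.0, -0.3, -1.1]
opening: 0.05
```

View pics/w18.png

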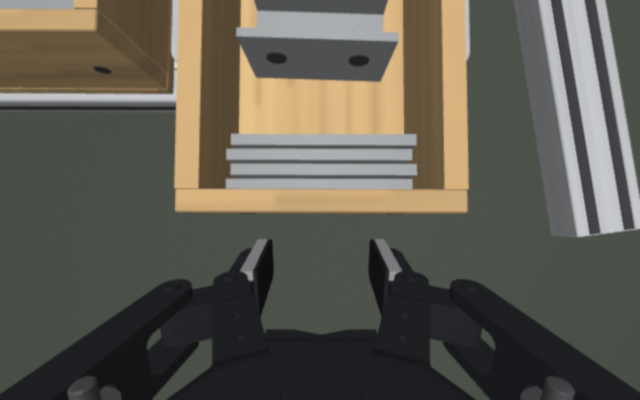

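View pics/s18.png

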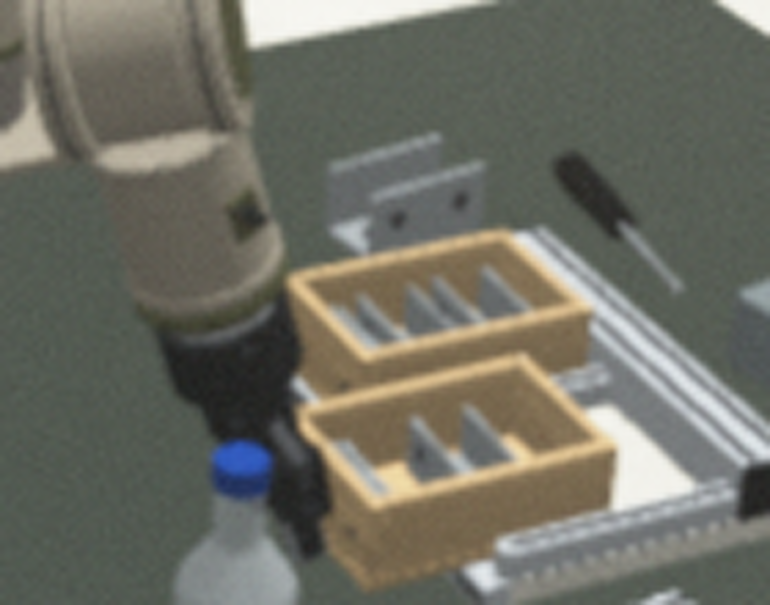

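```bash
python3 -m handwheel '{"translation":[[0,-0.3,-1],[0,-0.95,0.3],[0,-0.95,0.3],[0,-0.95,0.3],[0,-0.95,0.3],[0,-0.95,0.3],[0,-0.95,0.3],[0,0,0]],"turn":[[0,0,0],[0,0,0],[0,0,0],[0,0,0],[0,0,0],[0,0,0],[0,0,0],[0,0,0]],"claw":[5,5,5,5,5,5,5,5]}'
python3 - <<'E'
from h import *
w=grab('wrist');cv2.imwrite('pics/w19.png',w['image'])
E
```

```text
time: 30.78
tool_pos: [0.6374, 0.0283, 0.0312]
tcp_rot: [-162.9, -0.1, -1.5]
wrist_force: [1.6, -3.2, 1.9]
opening: 0.0497
```

View pics/w19.png

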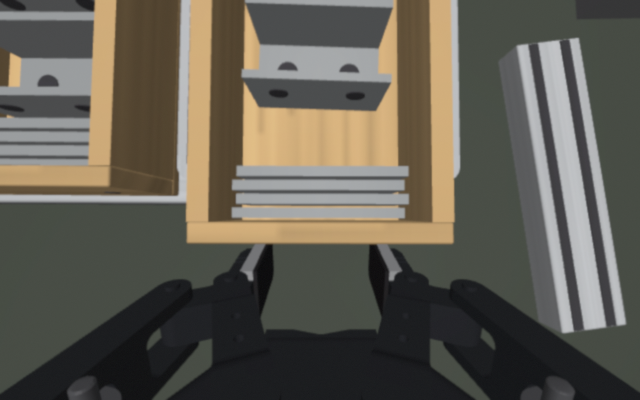

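```bash
python3 -m handwheel '{"translation":[[0,-0.6,0.19],[0,-0.6,0.19],[0,-0.6,0.19],[0,-0.3,0.1],[0,0,0]],"turn":[[0,0,0],[0,0,0],[0,0,0],[0,0,0],[0,0,0]],"claw":[5,5,5,5,5]}'
python3 -m handwheel '{"translation":[[0,-0.3,0.1],[0,0,0]],"turn":[[0,0,0],[0,0,0]],"claw":[5,5]}'
python3 -m handwheel '{"translation":[[0,-0.3,0.1],[0,0,0]],"turn":[[0,0,0],[0,0,0]],"claw":[5,5]}'
```

```text
time: 31.45
tool_pos: [0.6379, 0.0491, 0.0309]
tcp_rot: [-162.9, -0.1, -1.6]
wrist_force: [1.3, -7.2, 5.0]
opening: 0.05
time: 31.7
tool_pos: [0.638, 0.0518, 0.0309]
tcp_rot: [-162.9, -0.1, -1.6]
wrist_force: [0.2, -9.0, 6.4]
opening: 0.0498
time: 31.95
tool_pos: [0.6381, 0.0549, 0.0308]
tcp_rot: [-162.9, -0.1, -1.6]
wrist_force: [-0.3, -8.8, 6.6]
opening: 0.0497
```

```bash
python3 -m handwheel '{"translation":[[0,-0.3,0.1],[0,0,0]],"turn":[[0,0,0],[0,0,0]],"claw":[5,5]}'
python3 -m handwheel '{"translation":[[0,-0.2,0.06],[0,0,0]],"turn":[[0,0,0],[0,0,0]],"claw":[5,5]}'
python3 - <<'E'
from h import *
w=grab('wrist');cv2.imwrite('pics/w20.png',w['image'])
E
```

```text
time: 32.2
tool_pos: [0.6382, 0.0555, 0.0308]
tcp_rot: [-163.1, -0.1, -1.7]
wrist_force: [-1.0, -15.8, 9.8]
opening: 0.0499
time: 32.45
tool_pos: [0.6382, 0.0555, 0.0308]
tcp_rot: [-163.2, -0.1, -1.8]
wrist_force: [-2.8, -20.2, 12.0]
opening: 0.0501
```

View pics/w20.png

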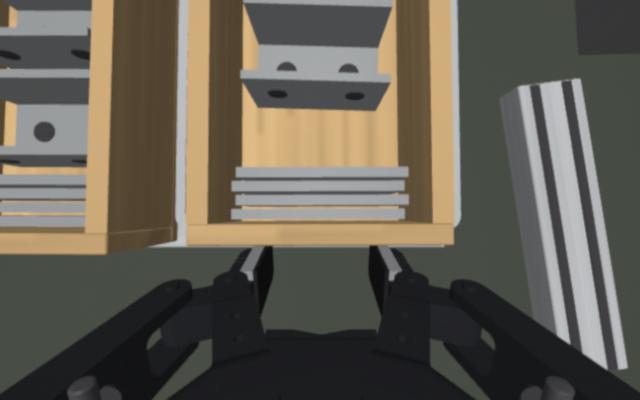

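```bash
python3 -m handwheel '{"translation":[[0,0.5,-0.15],[0,1.5,-0.5],[0,2.5,-1],[0,3,-2],[0,3,-3],[0,2,-4],[0,1,-3],[0,0,0]],"turn":[[0,0,0],[0,0,0],[0,0,0],[0,0,0],[0,0,0],[0,0,0],[0,0,0],[0,0,0]],"claw":[5,5,5,5,5,5,5,5]}'
python3 - <<'E'
from h import *
w=grab('wrist');cv2.imwrite('pics/w21.png',w['image'])
f=grab('top');crop(f,185,140,295,265,6,'c21.png');cv2.imwrite('pics/t21.png',f['image'])
s=grab('scene');crop(s,310,120,450,230,5.5,'s21.png')
E
```

```text
time: 33.5
tool_pos: [0.6336, -0.1094, 0.1223]
tcp_rot: [-162.9, -0.2, -1.6]
wrist_force: [-0.1, -0.3, -1.0]
opening: 0.05
```

View pics/c21.png

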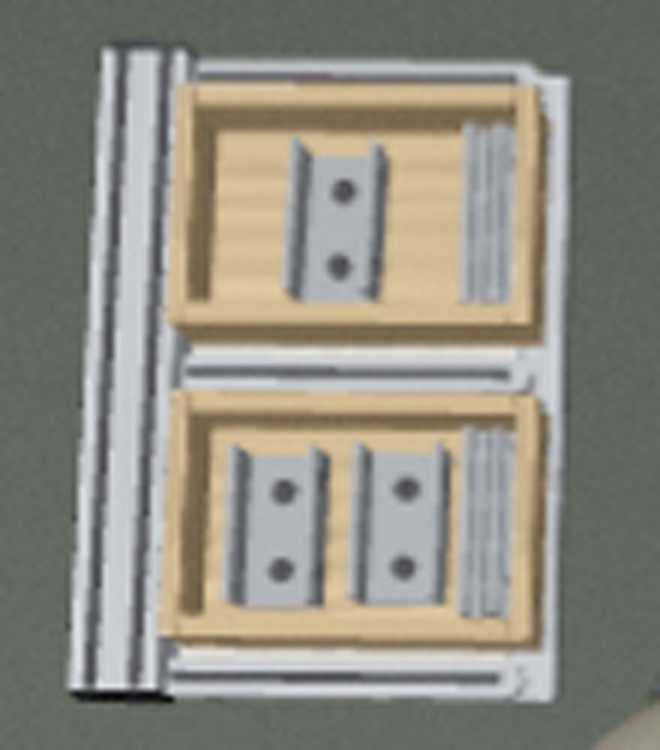

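View pics/t21.png

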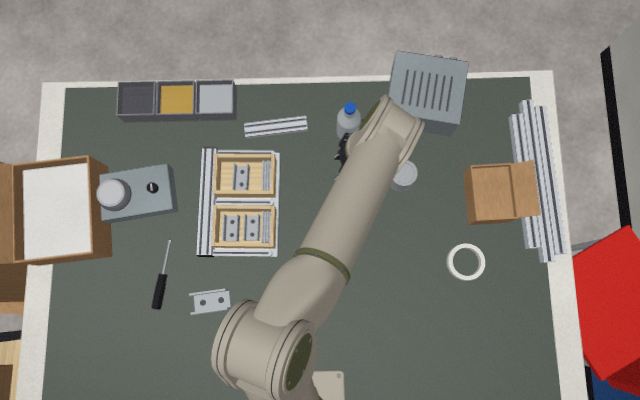

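View pics/s21.png

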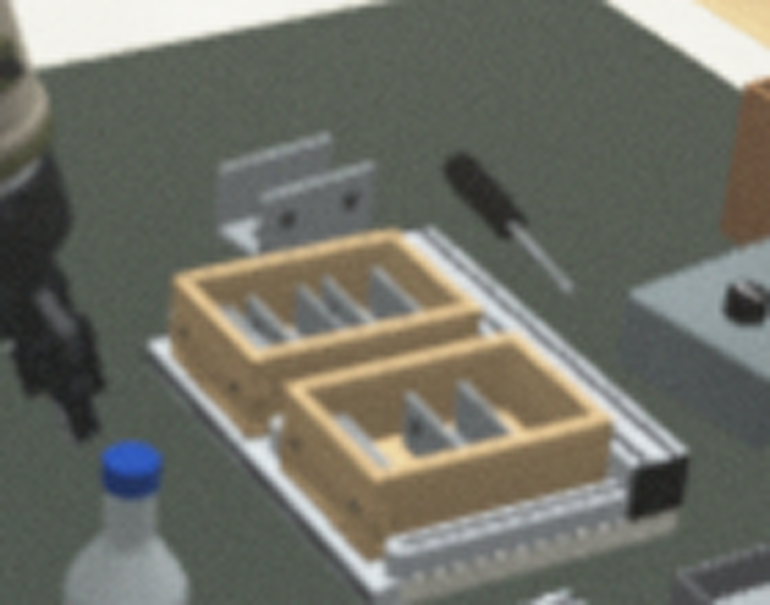

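Run:
```python
from fit import *
f=grab('top');c1=lambda L:np.array([185,140])+np.array(L)/6-.5
m=[(82,-55,60),(-82,-55,60),(-82,55,60),(82,55,60)]
for uv in([(179,87),(543,88),(535,322),(170,322)],[(174,392),(542,393),(536,640),(163,637)]):
    p,r,_=fit(f,m,c1(uv),.018,[.6,.14,1.54]);D=np.array([.56513,.05592]);a=np.radians(88.28)
    d=p[:2]-D;print(p[:2],np.degrees(p[2]),'deck',d@[np.cos(a),np.sin(a)],d@[-np.sin(a),np.cos(a)],r)
print(manip.get_obs()['wrist_force'],manip.get_obs()['time'])
```

```text
[0.63798425 0.14221976] 88.53052823737582 deck 0.08844760547283888 -0.07023112118779357 [[0.2, 0.3], [0.3, 0.3], [0.1, 0.3], [0.0, 0.2]]
[0.49667492 0.142509  ] 88.4158120642523 deck 0.08449529805700991 0.07102322205061751 [[0.1, 0.1], [0.0, 0.0], [0.1, 0.1], [0.0, 0.1]]
[-0.3427725   1.00743201 -0.27155539] 33.7
```

```bash
python3 -c "
from cell import manip;print(manip.sign_off())"
```

```text
the job is handed in; nothing more can be done
None
```

The tray is stowed in the empty (right-hand) bay with the bracket in it, and the job was handed in at about 34 s. `sign_off` gives no verdict.

**What I did:**
- I picked up the stray bracket at the second grasp and laid it in the tray on the bench.
- I slid the tray in line by its front wall, tipped that edge over the sill and let go with the rear edge on the bench.
- I pushed from behind until it passed balance and eased off so it dropped level. I then pushed it home until the arm stopped and the force rose to about 20 N.

**Last checks:**
- **Tray:** the top-camera fit puts its centre 88.4 mm behind the sill, against 90 mm at home. It is 0.2 mm off the bay's centre line, and its yaw is 0.25° from the deck's. The scene picture shows it level.
- **Bracket:** it lies in the tray.
- **Other objects:** the stowed tray and the bystanders look unmoved in the pictures. I did not re-measure each bystander.
- **Robot:** it stands clear, with a wrist force of about 1 N.

**What failed or disagreed:**
- **First grasp:** the fingers closed on top of the bracket's flanges, first empty and then on a retry with about 12 N upward. The fingertips stand about 12 mm behind the TCP by the pictures and by contact, not 17 mm ahead as described. I went about 25 mm lower and it held.
- **Camera differences:** the top and wrist cameras differed by up to about 3 mm. By the same fit the stowed tray reads 84.5 mm, so that fit is good to only a few millimetres.

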